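Blank off the forge burner ports

TASK

Blank off ports of the forge's burner manifold with every blanking plate lying on the bench, one plate to a port, whichever ports you like. First slide the toothed locking bar fully open; then tip each plate to hook its plain edge under the lip at the back and lower its tongue end until it lies flat in its bay. When all the plates are in, slide the locking bar fully back so that its teeth lock the tongues, and do not disturb the other things on the bench.

Things in the scene. Friction and masses are not known exactly. Their poses are not given: they have to be found in the camera images.
- manifold: Burner manifold: dark steel box fixed to the bench, 220 (x) x 246 (y) x 60 mm tall. Origin: bench level, centre of the port area; +x points from the locking bar (front) to the lip (back), +y left, z up. Its flat top, z=60, is the seat for plates, with three ports (bays) centred at y=-76, 0, +76, x=0. A pipe stub, 42 mm thick, sticks out 45 mm to the left at x=50.
- bay_mid (a point): Centre of the middle bay at seat height (manifold x=0, y=0, z=60 mm); axes as the manifold's. Every bay is a recess 70 mm wide in y, between ribs 10 mm high and 6 mm wide, and 135 mm long, from the front stops (x=-67) to the back wall (x=68).
- lip_edge (a point): Middle of the lip's front lower edge: manifold x=54, y=0, z=76 mm. The lip runs along the whole back (y), 16 to 20 mm above the seat, overhanging each bay from x=54 to the back wall at x=68.
- stops_mid (a point): Midway between the two front stops of the middle bay, at seat height: manifold x=-71, y=0, z=60 mm. Each bay has two such stops, 8 mm thick in x, 12 mm high, with a 38 mm gap between them for the tongue. Because of stops and lip a plate cannot be slid in level.
- bar (a joint): Locking bar: toothed steel bar 18 x 206 x 12 mm along y at manifold x=-99. Slides against about 3 N friction, stays where left. 0 = locked, grows to the manifold's +y; 0.037 m = fully open stop. Three teeth, 26 mm wide, reach back to x=-77, 9 to 15 mm above the seat: when locked each lies 3 mm over a seated tongue; when open they are midway between tongues.
- bar_knob (a point): Grip point in the upright block knob on the locking bar, 18 mm (x) x 14 mm (y) x 34 mm tall; this point is 94.5 mm above the bench, the knob's top 12 mm above it and the bar's top surface 22 mm below it. At manifold x=-99, y = the bar's value. Axes as the manifold's.
- plate1: Blanking plate (2 or 3 alike are present): flat steel, 130 (x) x 62 (y) x 6 mm, about 0.3 kg, lies on the bench. Origin: centre of the underside of that rectangle. A tongue, 24 mm wide, projects 20 mm from its -x edge; the +x edge is plain, to be hooked. Upright grip lug at the middle of its top: 14 mm thick (x), 44 mm long (y), its top 38 mm above the underside.
- plate1_hook (a point): Middle of the plate's plain (+x) edge, at the underside: plate x=65, y=0, z=0 mm. Axes as the plate's.
- plate1_tongue (a point): Middle of the tongue's tip, at the underside: plate x=-85, y=0, z=0 mm. Axes as the plate's.
- plate2: Blanking plate (2 or 3 alike are present): flat steel, 130 (x) x 62 (y) x 6 mm, about 0.3 kg, lies on the bench. Origin: centre of the underside of that rectangle. A tongue, 24 mm wide, projects 20 mm from its -x edge; the +x edge is plain, to be hooked. Upright grip lug at the middle of its top: 14 mm thick (x), 44 mm long (y), its top 38 mm above the underside.
- plate2_hook (a point): Middle of the plate's plain (+x) edge, at the underside: plate x=65, y=0, z=0 mm. Axes as the plate's.
- plate2_tongue (a point): Middle of the tongue's tip, at the underside: plate x=-85, y=0, z=0 mm. Axes as the plate's.
- plate3: Blanking plate (2 or 3 alike are present): flat steel, 130 (x) x 62 (y) x 6 mm, about 0.3 kg, lies on the bench. Origin: centre of the underside of that rectangle. A tongue, 24 mm wide, projects 20 mm from its -x edge; the +x edge is plain, to be hooked. Upright grip lug at the middle of its top: 14 mm thick (x), 44 mm long (y), its top 38 mm above the underside.
- plate3_hook (a point): Middle of the plate's plain (+x) edge, at the underside: plate x=65, y=0, z=0 mm. Axes as the plate's.
- plate3_tongue (a point): Middle of the tongue's tip, at the underside: plate x=-85, y=0, z=0 mm. Axes as the plate's.
- firebrick: Bystander: half fire brick, 115 x 110 x 60 mm, loose; origin centre of underside. Leave alone.
- wood_block: Bystander: wooden block, 90 x 140 x 38 mm, loose; origin centre of underside. Leave alone.
- pipe_collar: Bystander: brass pipe collar standing on end, 48 mm outside diameter, 45 mm tall, loose; origin centre of underside. Leave alone.
Not all that is in view belongs to the job. Leave any green or purple look-alike of the plate2 alone.

How it is judged:
By the outcome, as a careful person would: the job done as asked, in the order asked, and still so for the second after the job is handed in, with the robot touching nothing.
Of plate1, plate2, plate3 only 2 to 3 are there at a start; the rules pass over those that are not, and their reading is None.
At some moment in a run one of plate1, plate2, plate3 may be knocked a few centimetres aside while the robot is not near it.
Once in a run the grip may slacken for a moment while it holds something.
It also fails if it takes over 210 s, if anything falls off the work surface, if the arm or the gripper's body presses on something with over 40 N, if the wrist force passes 120 N, or if a joint passes its speed limit or range.

ROBOT

A 6-joint arm with a two-finger parallel gripper is mounted at the origin on the work surface. World frame = base frame: x ahead of the robot, y to its left, z up, the work surface at z = 0. Lengths are in m, angles in rad, forces in N, time in s.
With the tool pointing down it reaches from about 0.25 to 0.775 m from the base axis. Payload 4 kg.
Tool frame: the origin (TCP) lies on the centre line of the jaws, within the pads' length; the fingertips stand 8 mm ahead of it and the grasp point (between the pads) lies 11 mm behind it; z points along the fingers, y is the direction in which the jaws open and shut (so a half turn about z gives the same grasp; the last joint's range is limited). The gripper opens to 94 mm and grips with 3 to 60 N. Pads are 16 mm wide; open, the fingers measure 119 mm over their backs; the gripper's body (75 mm by 177 mm) begins 78 mm behind the grasp point.
Start: joints at [-1.224, 0.087, 1.371, -0, 1.684, -0.103], TCP at [0.239, -0.495, 0.176] pointing down, gripper open.
Joint ranges: [-3.1, 3.1], [-0.76, 2.03], [0.27, 2.55], [-1.08, 4.22], [0.17, 2.65], [-2.57, 2.57]. Speed limits (rad/s): [2.79, 2.79, 3.14, 3.14, 3.14, 3.14].

INTERFACE

Orientations are given as [roll, pitch, yaw] about the fixed x, y, z axes, in that order (R = Rz(yaw) Ry(pitch) Rx(roll)).
In Python, from bench import robot, cams, close_job gives the robot as it stands.
- The arm moves only by the tool arm_command, never from a script. Its argument "plan" is one flat list of numbers, 7 for each row, row after row: the shift along the tool's x, y, z in cm, then the turn, a rotation vector about the tool's x, y, z in degrees, then the closure, from 0 (fully open) to 1 (shut). A call has 1 to 8 rows; each row shifts and turns the commanded pose from where the row before left it, along the tool's axes as they then stand; what a row does not reach is not made up. A row lasts 1/8 s, in which the tool goes at most 62.5 mm and 10.7 degrees, less where a joint would pass 70% of its speed; a pose out of reach is approached as far as the arm can. A call with a gripper value outside its range is refused whole. The fingers move at their own pace and stop on an object; the grip force is fixed at half the most. Time passes only in rows, so rows that do not move let the fingers close. It gives the time, the measured TCP pose, the force and the opening at its end, in the units of the state.
- robot.get_obs(): the state, without advancing time (a new reading comes with each control period).
- cams.snapshot(name): name is "scene" or "top" or "wrist"; returns a dict with "pixels" (384x512x3 uint8, red, green, blue), "fov_y" (degrees; the focal length in pixels is half the picture's height over the tangent of half this angle, whatever the lens; pixels are square), "cx", "cy" (the principal point, pixels), "camera_from_world" (4x4, takes a point from world to camera coordinates); the wrist camera has in their place "tool_from_camera" (4x4, takes a point from camera to tool coordinates, whose origin is the TCP and whose axes are the flange's). Camera axes: x right, y up, looking along -z (the intrinsics and any distortion apply to the point x, -y, -z); pixel columns grow to the right and rows downward; lengths in m; the calibration is good to about 2 mm. The wrist camera is an equidistant fisheye: a pixel r from the principal point sees the ray r / f radians off the axis. A picture is of the moment at which its call begins: read the wrist's pose just before it. There is no depth.
- close_job(): hands the job in, once; it reports no verdict.
The state is a dict: "time": time; "joint_positions": joint angles; "qvel": joint speeds; "joint_torque": joint torques, N m; "tool_pos": TCP position; "ee_rot": TCP orientation; "wrist_force": force on the tool from outside, world axes, zero at the start; "wrist_torque": the same for the moment, N m; "width": finger opening in m.
Only numpy, scipy, OpenCV 4.12 (cv2) and the standard library are available. Lean on these libraries where they do the work, as an engineer would, in place of code of your own. Each camera call takes 0.05 s, during which the arm holds its last target.

## Working session

There is one attempt and no reset: what is moved stays moved. The work goes in short steps, Python scripts to look and compute and a tool call to move; the robot and the scene stay as the last step left them, time stands still between calls to the robot, and variables do not carry over. Pictures are saved under pics/ and viewed, and the job is handed in when it is done.

Besides the shell and the picture viewer there is one more tool, called after "Call:" as name(argument=value, ...) on one line, values as JSON. arm_command: Moves the arm, as the interface text tells. Its arguments: {"type":"object","properties":{"plan":{"type":"array","items":{"type":"number"}}},"required":["plan"]}

```bash
ls -la; mkdir -p pics
python3 - <<'E'
from bench import robot,cams
import cv2
print(robot.get_obs())
for n in ["scene","top","wrist"]:
    s=cams.snapshot(n); cv2.imwrite(f"pics/{n}0.png",s["pixels"][:,:,::-1])
    print(n,{k:v for k,v in s.items() if k!="pixels"})
E
```

```text
total 12
drwxr-xr-x  3 agent agent 4096 Dec  7 01:13 .
drwxr-xr-x 23 root  root  4096 Dec  7 01:13 ..
drwxr-xr-x  2 agent agent 4096 Dec  7 01:13 pics
{'time': 0.0, 'joint_positions': array([-1.22408680e+00,  8.79091842e-02,  1.37221958e+00, -2.87758789e-05,
        1.68355489e+00, -1.03052036e-01]), 'qvel': array([ 0.00054783, -0.00184327, -0.00047567,  0.00110644,  0.00139189,
       -0.0005776 ]), 'joint_torque': array([-7.77727873e-04, -3.40186930e+01, -3.02426684e+01,  7.14186486e-02,
        3.29769740e-02, -1.60724262e-04]), 'tool_pos': array([ 0.23892186, -0.49474232,  0.17504684]), 'ee_rot': array([-3.13950981e+00, -1.86652169e-04,  4.49758158e-01]), 'wrist_force': array([-0.66145371, -0.59986308, -0.64877036]), 'wrist_torque': array([ 0.01602519, -0.02559405, -0.00629042]), 'width': 0.09418807791977338}
scene {'fov_y': 45.64994331832142, 'cx': 245.9966088886475, 'cy': 189.26697112997653, 'camera_from_world': array([[-0.69043555,  0.72323897, -0.01497173,  0.310584  ],
       [-0.62044192, -0.58140554,  0.52632634,  0.2787698 ],
       [ 0.37195507,  0.37268351,  0.85015083,
[... 177 characters left out ...]
orld': array([[ 0.02922075, -0.9994539 , -0.01542888,  0.04179594],
       [ 0.98906542,  0.02667793,  0.14504444, -0.49382652],
       [-0.14455362, -0.01949848,  0.98930484, -1.26072115],
       [ 0.        ,  0.        ,  0.        ,  1.        ]])}
wrist {'fov_y': 65.70646984690485, 'cx': 257.22641666073264, 'cy': 192.5439672292003, 'tool_from_camera': array([[-8.63650605e-04,  9.64252623e-01,  2.64983269e-01,
         7.73050942e-02],
       [ 9.99999625e-01,  8.13900607e-04,  2.97545149e-04,
         4.10372324e-04],
       [ 7.12386470e-05,  2.64983426e-01, -9.64252964e-01,
        -2.10613512e-01],
       [ 0.00000000e+00,  0.00000000e+00,  0.00000000e+00,
         1.00000000e+00]])}
```

View pics/scene0.png

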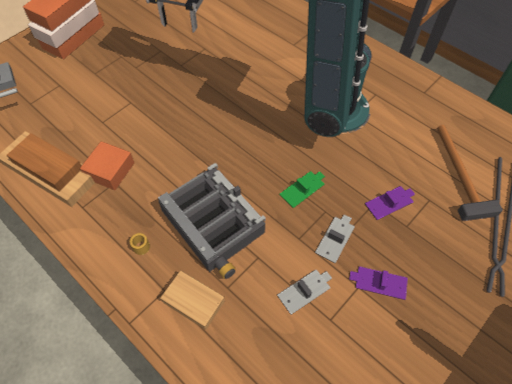

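View pics/top0.png

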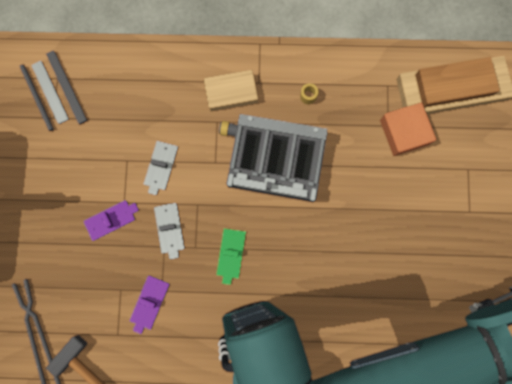

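View pics/wrist0.png

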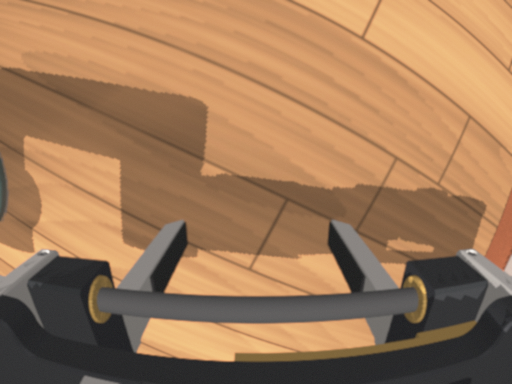

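Candidates for the plates: grey ones in top at (161,167) and (169,231); green (231,256), purple (111,220) and (150,303) are look-alikes to be left alone. I'll enlarge to confirm.

```bash
cat > h.py <<'E'
import numpy as np, cv2
from scipy.spatial.transform import Rotation as R
from bench import robot,cams
def snap(n,save=None):
    o=robot.get_obs(); s=cams.snapshot(n)
    if save: cv2.imwrite(f"pics/{save}.png",s["pixels"][:,:,::-1])
    p=s["pixels"]; s["f"]=p.shape[0]/2/np.tan(np.radians(s["fov_y"]/2))
    if n=="wrist":
        T=np.eye(4);T[:3,:3]=Rt(o);T[:3,3]=o["tool_pos"]; s["wc"]=T@s["tool_from_camera"]
    else: s["wc"]=np.linalg.inv(s["camera_from_world"])
    s["name"]=n; return s
def Rt(o): return R.from_euler('xyz',o["ee_rot"]).as_matrix()
def ray(s,u,v):
    x=(u-s["cx"])/s["f"];y=(v-s["cy"])/s["f"]
    if s["name"]=="wrist":
        r=np.hypot(x,y); k=np.sin(r)/r if r>1e-9 else 1; d=np.array([x*k,-y*k,-np.cos(r)])
    else: d=np.array([x,-y,-1.])
    return s["wc"][:3,3], s["wc"][:3,:3]@d
def onz(s,u,v,z):
    c,d=ray(s,u,v); return c+d*(z-c[2])/d[2]
def proj(s,P):
    q=np.linalg.inv(s["wc"])@np.append(P,1); x,y,z=q[0],-q[1],-q[2]
    if s["name"]=="wrist":
        r=np.hypot(x,y);a=np.arctan2(r,z); x,y=x/r*a,y/r*a
    else: x,y=x/z,y/z
    return np.array([s["cx"]+s["f"]*x,s["cy"]+s["f"]*y])
E
python3 - <<'E'
from h import *
s=snap("top");t=snap("scene")
p=s["pixels"][:,:,::-1]
a=cv2.resize(p[100:320,70:350],None,fx=2.8,fy=2.6,interpolation=cv2.INTER_CUBIC);cv2.imwrite("pics/ct.png",a)
q=t["pixels"][:,:,::-1]
cv2.imwrite("pics/cs.png",cv2.resize(q[150:330,140:420],None,fx=2.8,fy=2.8,interpolation=cv2.INTER_CUBIC))
E
```

```text
(no output)
```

View pics/ct.png

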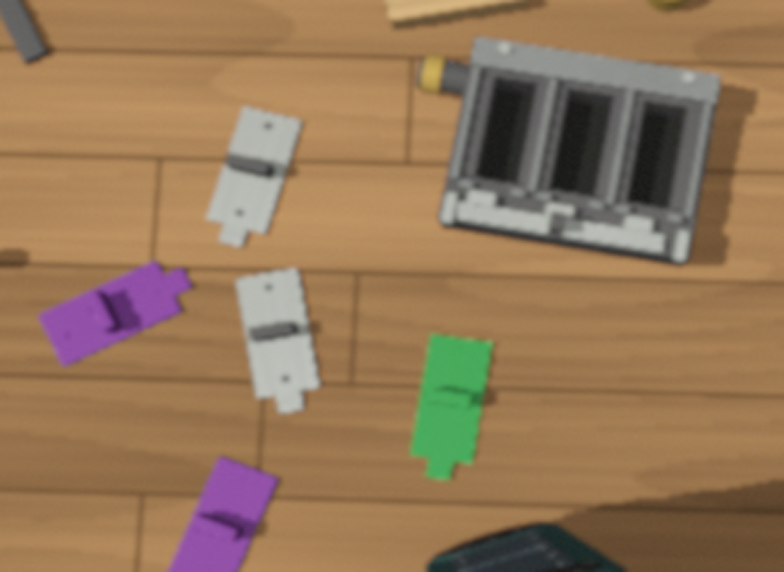

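View pics/cs.png

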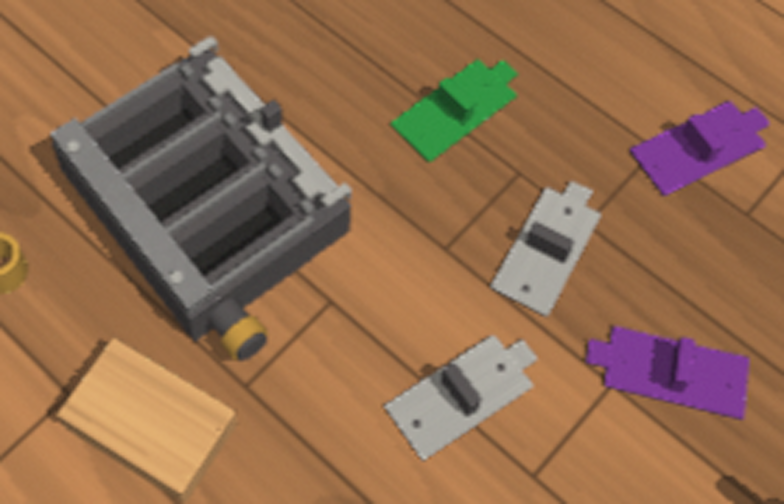

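Confirmed: exactly two bare-steel plates (tongue plus lug), at top (161,167) and (169,231); the green and purple ones are decoys. The lug lies across each plate, tongues point down in the image. Now coarse measurement.

```bash
cat >> h.py <<'E'
def plates(s,draw=None):
    """grey-white plate plane blobs by colour (top/scene/wrist)."""
    p=s["pixels"]; h=cv2.cvtColor(p,cv2.COLOR_RGB2HSV)
    m=((h[...,1]<40)&(h[...,2]>140)).astype(np.uint8)
    return m
E
python3 - <<'E'
from h import *
s=snap("top");t=snap("scene")
for c,z in [((240,115.4),.08),((327,128.8),.08),((227.5,185.4),.06),((315.7,200.8),.06)]:
    print(c,onz(s,*c,z).round(4))
for s in (s,t):
    m=plates(s); n,l,st,ce=cv2.connectedComponentsWithStats(m)
    for i in range(1,n):
        if st[i][4]>60:
            print(s["name"],st[i],ce[i].round(1),onz(s,*ce[i],.006).round(4))
E
```

```text
(240, 115.4) [0.7032 0.1022 0.08  ]
(327, 128.8) [ 0.6715 -0.1338  0.08  ]
(227.5, 185.4) [0.513  0.1305 0.06  ]
(315.7, 200.8) [ 0.4775 -0.1077  0.06  ]
top [    0     0   508    40 17499] [260.9  17.3] [1.0303 0.0548 0.006 ]
top [ 33  62  35  61 678] [49.7 92.3] [0.7832 0.6647 0.006 ]
top [239 115  88  23 812] [281.9 125.9] [ 0.6988 -0.0146  0.006 ]
top [152 142  25  22 387] [164.3 152.2] [0.6131 0.3189 0.006 ]
top [144 164  27  31 517] [156.6 178.1] [0.5375 0.3364 0.006 ]
top [227 173  48  17 398] [247.6 181.2] [0.5353 0.0786 0.006 ]
top [272 183  35  14 289] [291.5 189.6] [ 0.5147 -0.0455  0.006 ]
top [ 154  203   30   56 1019] [168.9 229.7] [0.3927 0.2934 0.006 ]
top [219 340   8  20  62] [221.  349.1] [0.0767 0.1354 0.006 ]
scene [33 23 32 12 64] [47.3 28.4] [ 0.4483 -1.0735  0.006 ]
scene [213 171  21  19 164] [222.2 179.8] [ 0.4772 -0.0744  0.006 ]
scene [229 194  36  29 268] [247.8 208.6] [0.4969 0.0524 0.006 ]
scene [316 215  38  47 767] [335.  238.8] [0.3994 0.2992 0.006 ]
scene [    0   220   141   164 10057] [ 46.9 328.1] [ 1.1029 -0.081   0.006 ]
scene [278 270  53  44 940] [304.6 290.9] [0.575  0.3345 0.006 ]
```

```bash
cat >> h.py <<'E'
from scipy.linalg import logm,expm
def pose(pos,rm): T=np.eye(4);T[:3,:3]=rm;T[:3,3]=pos;return T
def cur():
    o=robot.get_obs(); return pose(o["tool_pos"],Rt(o))
def rows(T,n,T0=None):
    T0=cur() if T0 is None else T0
    D=np.real(expm(np.real(logm(np.linalg.inv(T0)@T))/n))
    rv=np.degrees(R.from_matrix(D[:3,:3]).as_rotvec())
    print(n,"rows of",(D[:3,3]*100).round(3),rv.round(3)," mm/row",round(np.linalg.norm(D[:3,3])*1e3,1),"deg/row",round(np.linalg.norm(rv),2))
def down(yaw,pitch=0): # pitch>0 unused
    return R.from_euler('xyz',[np.pi,0,yaw]).as_matrix()
E
python3 - <<'E'
from h import *
rows(pose([.48,-.0,.30],down(-.14)),16)
E
```

```text
16 rows of [ 2.046 -2.83  -0.775] [-2.000e-03  0.000e+00  2.112e+00]  mm/row 35.8 deg/row 2.11
```

Call:
arm_command(plan=[2.05,-2.83,-0.78,0,0,2.11,0,2.05,-2.83,-0.78,0,0,2.11,0,2.05,-2.83,-0.78,0,0,2.11,0,2.05,-2.83,-0.78,0,0,2.11,0,2.05,-2.83,-0.78,0,0,2.11,0,2.05,-2.83,-0.78,0,0,2.11,0,2.05,-2.83,-0.78,0,0,2.11,0,2.05,-2.83,-0.78,0,0,2.11,0])

```text
time: 1.35
tool_pos: [0.3233, -0.2286, 0.239]
ee_rot: [3.141, -0.001, 0.154]
wrist_force: [1.2, 0.7, 0.6]
width: 0.0941
```

Call:
arm_command(plan=[2.05,-2.83,-0.78,0,0,2.11,0,2.05,-2.83,-0.78,0,0,2.11,0,2.05,-2.83,-0.78,0,0,2.11,0,2.05,-2.83,-0.78,0,0,2.11,0,2.05,-2.83,-0.78,0,0,2.11,0,2.05,-2.83,-0.78,0,0,2.11,0,2.05,-2.83,-0.78,0,0,2.11,0,2.05,-2.83,-0.78,0,0,2.11,0])

```text
time: 2.35
tool_pos: [0.4811, 0.0012, 0.3014]
ee_rot: [3.141, -0.0, -0.14]
wrist_force: [0.0, -0.0, -0.4]
width: 0.0941
```

Call:
arm_command(plan=[0,0,0,0,0,0,0,0,0,0,0,0,0,0])

```text
time: 2.6
tool_pos: [0.48, -0.0003, 0.3007]
ee_rot: [3.141, 0.001, -0.139]
wrist_force: [-0.0, -0.3, 0.8]
width: 0.0941
```

Run:
```python
from h import *
s=snap("wrist","w1")
cv2.imwrite("pics/w1c.png",cv2.resize(s["pixels"][:,:,::-1],(800,600),interpolation=cv2.INTER_CUBIC))
```

```text
(no output)
```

View pics/w1c.png

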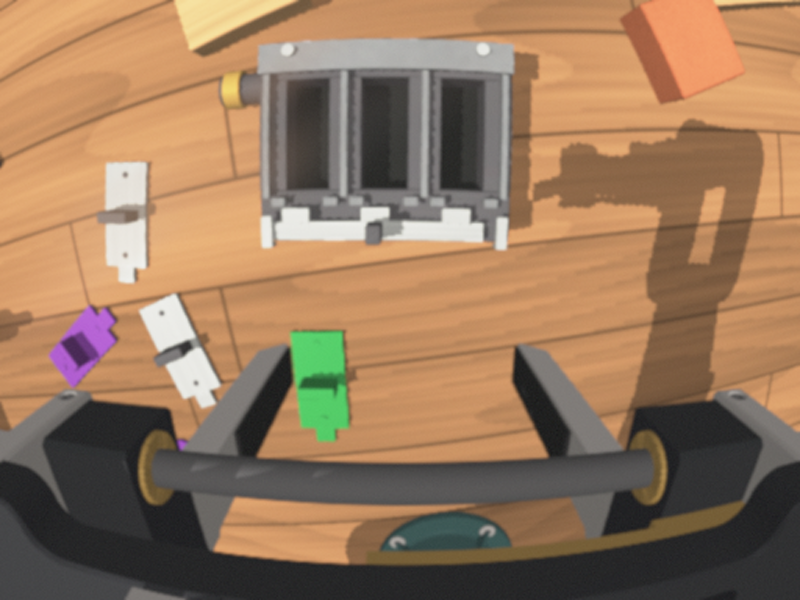

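Run:
```python
from h import *
p=cv2.imread("pics/w1.png")
cv2.imwrite("pics/w1d.png",cv2.resize(p[20:165,140:340],(800,580),interpolation=cv2.INTER_CUBIC))
```

```text
(no output)
```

View pics/w1d.png

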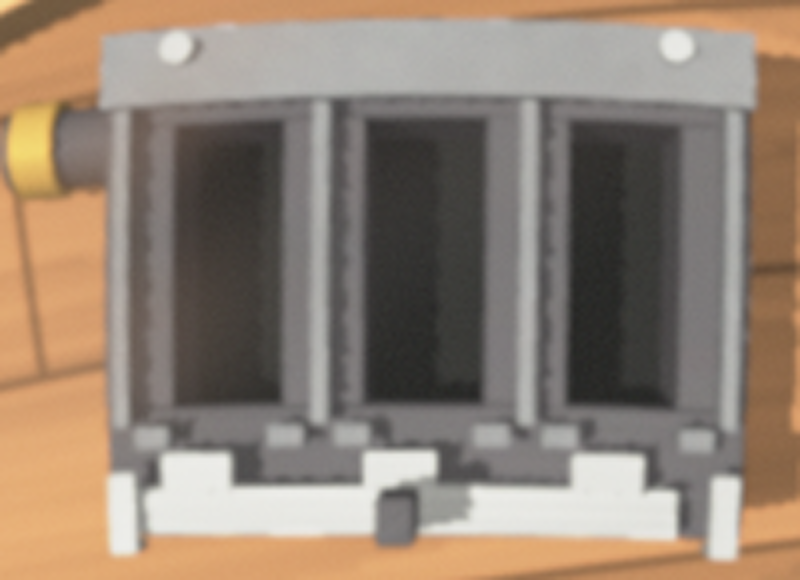

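Run:
```python
from h import *
s=snap("wrist")
f=lambda u,v,z: onz(s,140+u/4,20+v/4,z)
pts=dict(lipL=(102,106,.08),lipR=(755,106,.08),lipbL=(102,36,.08),lipbR=(757,36,.08),
 r1a=(322,102,.07),r1b=(318,420,.07),r2a=(528,102,.07),r2b=(525,420,.07),r0a=(122,112,.07),r0b=(120,424,.07),r3a=(734,112,.07),r3b=(730,428,.07),
 stL=(352,424,.072),stR=(490,424,.072),stLf=(352,445,.072),stRf=(490,445,.072),knob=(397,500,.1065),toothL=(362,450,.075),toothR=(437,450,.075),barL=(145,530,.0725),barR=(676,538,.0725))
P={k:f(*v) for k,v in pts.items()}
for k,v in P.items(): print(k,v.round(4))
# candidate frame
y=P["lipL"]-P["lipR"]; yaw=np.arctan2(-y[0],y[1]); print("yaw",yaw,np.linalg.norm(y))
for a,b in(("r1a","r1b"),("r2a","r2b"),("r0a","r0b"),("r3a","r3b")):
    d=P[a]-P[b]; print(a,np.arctan2(d[1],d[0]),np.linalg.norm(d))
e=R.from_euler('z',yaw).as_matrix()
m=(P["lipL"]+P["lipR"])/2; o=m-e@np.array([.054,0,0]); print("origin",o)
for k,v in P.items(): print(k,(1000*(e.T@(v-o))).round(1))
```

```text
lipL [0.6792 0.1077 0.08  ]
lipR [ 0.6428 -0.129   0.08  ]
lipbL [0.7071 0.1044 0.08  ]
lipbR [ 0.6701 -0.1341  0.08  ]
r1a [0.6658 0.0275 0.07  ]
r1b [0.5469 0.0462 0.07  ]
r2a [ 0.6542 -0.0472  0.07  ]
r2b [ 0.5357 -0.0295  0.07  ]
r0a [0.6778 0.1029 0.07  ]
r0b [0.5585 0.1217 0.07  ]
r3a [ 0.643  -0.1232  0.07  ]
r3b [ 0.5234 -0.1056  0.07  ]
stL [0.5435 0.0337 0.072 ]
stR [ 0.5361 -0.0165  0.072 ]
stLf [0.5358 0.0349 0.072 ]
stRf [ 0.5284 -0.0154  0.072 ]
knob [0.5164 0.0189 0.1065]
toothL [0.5335 0.0313 0.075 ]
toothR [0.5295 0.0041 0.075 ]
barL [0.5169 0.1185 0.0725]
barR [ 0.4848 -0.0799  0.0725]
yaw -0.1524905298785157 0.23942793613449484
r1a -0.15664049466656466 0.12035762244325134
r2a -0.14867846141138866 0.11987462189760388
r0a -0.15617695453320105 0.12074789852438084
r3a -0.1465237754703652 0.12089160151499356
origin [ 0.60766004 -0.00245187  0.08      ]
lipL [ 54.  119.7   0. ]
lipR [  54.  -119.7    0. ]
lipbL [ 82.1 120.7   0. ]
lipbR [  81.8 -120.7    0. ]
r1a [ 52.9  38.4 -10. ]
r1b [-67.5  38.9 -10. ]
r2a [ 52.8 -37.2 -10. ]
r2b [-67.  -37.6 -10. ]
r0a [ 53.3 114.8 -10. ]
r0b [-67.5 115.2 -10. ]
r3a [  53.3 -114.   -10. ]
r3b [ -67.6 -114.7  -10. ]
stL [-68.9  26.   -8. ]
stR [-68.6 -24.7  -8. ]
stLf [-76.7  26.   -8. ]
stRf [-76.4 -24.8  -8. ]
knob [-93.4   7.3  26.5]
toothL [-78.4  22.1  -5. ]
toothR [-78.3  -5.4  -5. ]
barL [-108.1  105.8   -7.5]
barR [-109.7  -95.2   -7.5]
```

```bash
cat >> h.py <<'E'
MO=np.array([.6070,-.0018,0]); MY=-.1525
def mf(x,y,z): return MO+R.from_euler('z',MY).apply(np.array([x,y,z])/1000)
def inm(P): return 1000*R.from_euler('z',-MY).apply(np.asarray(P)-MO)
E
python3 - <<'E'
from h import *
s=snap("wrist")
print(inm(onz(s,140+397/4,20+521/4,.1065)))
T=pose(mf(-99,7.5,140),down(MY)); rows(T,8)
rows(pose(mf(-99,7.5,84),down(MY)),8,T)
E
```

```text
[-99.92983553   6.5591677  106.5       ]
8 rows of [ 0.338 -0.319  2.012] [0.002 0.    0.084]  mm/row 20.6 deg/row 0.08
8 rows of [0.  0.  0.7] [ 0. -0.  0.]  mm/row 7.0 deg/row 0.0
```

Call:
arm_command(plan=[0.34,-0.32,2.01,0,0,0.08,0,0.34,-0.32,2.01,0,0,0.08,0,0.34,-0.32,2.01,0,0,0.08,0,0.34,-0.32,2.01,0,0,0.08,0,0.34,-0.32,2.01,0,0,0.08,0,0.34,-0.32,2.01,0,0,0.08,0,0.34,-0.32,2.01,0,0,0.08,0,0.34,-0.32,2.01,0,0,0.08,0.3])

```text
time: 3.75
tool_pos: [0.5107, 0.0207, 0.1396]
ee_rot: [3.141, -0.0, -0.152]
wrist_force: [1.0, -0.6, -0.0]
width: 0.0871
```

Call:
arm_command(plan=[0,0,0,0,0,0,0.3,0,0,0,0,0,0,0.5])

```text
time: 4.0
tool_pos: [0.5112, 0.021, 0.1411]
ee_rot: [3.141, -0.001, -0.151]
wrist_force: [0.3, -0.1, -0.4]
width: 0.0673
```

Run:
```python
from h import *
s=snap("wrist","w2"); print(inm(robot.get_obs()["tool_pos"]))
cv2.imwrite("pics/w2c.png",cv2.resize(s["pixels"][:,:,::-1],(800,600),interpolation=cv2.INTER_CUBIC))
```

```text
[-97.83492421   8.11151875 141.48946315]
```

View pics/w2c.png

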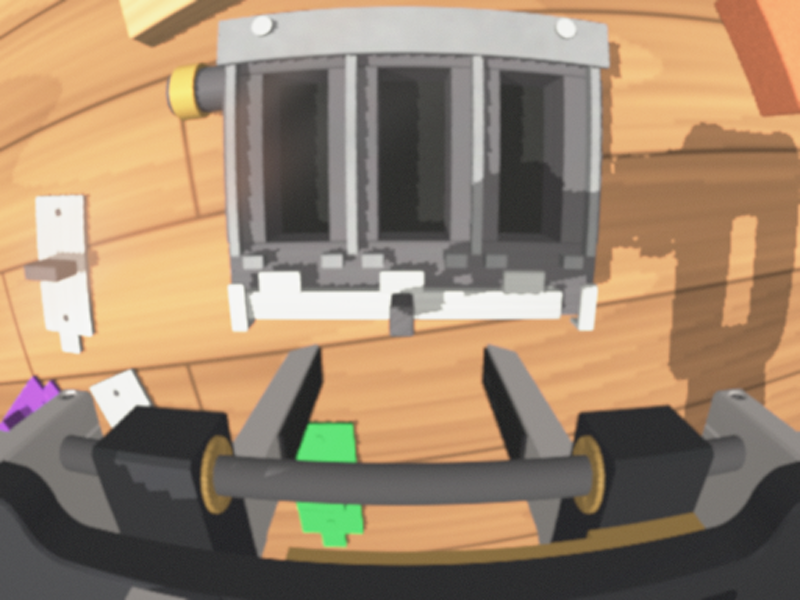

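Knob at (402,312) sits midway between the fingers (mid ~403). Descend.

Call:
arm_command(plan=[0,0,0.9,0,0,0,0.5,0,0,0.9,0,0,0,0.5,0,0,0.9,0,0,0,0.5,0,0,0.9,0,0,0,0.5,0,0,0.8,0,0,0,0.5,0,0,0.7,0,0,0,0.5,0,0,0.6,0,0,0,0.5,0,0,0,0,0,0,0.5])

```text
time: 5.05
tool_pos: [0.5107, 0.0216, 0.0826]
ee_rot: [3.141, 0.001, -0.151]
wrist_force: [0.2, 1.1, -0.1]
width: 0.0469
```

Call:
arm_command(plan=[0,0,0,0,0,0,0.7,0,0,0,0,0,0,0.9,0,0,0,0,0,0,1,0,0,0,0,0,0,1,0,0,0,0,0,0,1])

```text
time: 5.68
tool_pos: [0.5111, 0.0215, 0.0832]
ee_rot: [3.142, -0.0, -0.151]
wrist_force: [0.6, 0.3, -0.0]
width: 0.0014
```

Run:
```python
from h import *
o=robot.get_obs();print(inm(o["tool_pos"]),o["width"],o["wrist_force"]); s=snap("wrist","w3")
cv2.imwrite("pics/w3c.png",cv2.resize(s["pixels"][:,:,::-1],(800,600),interpolation=cv2.INTER_CUBIC))
```

```text
[-98.34149083   8.49948662  83.20817108] 0.0014089918515250153 [ 0.56936536  0.31641353 -0.02401116]
```

View pics/w3c.png

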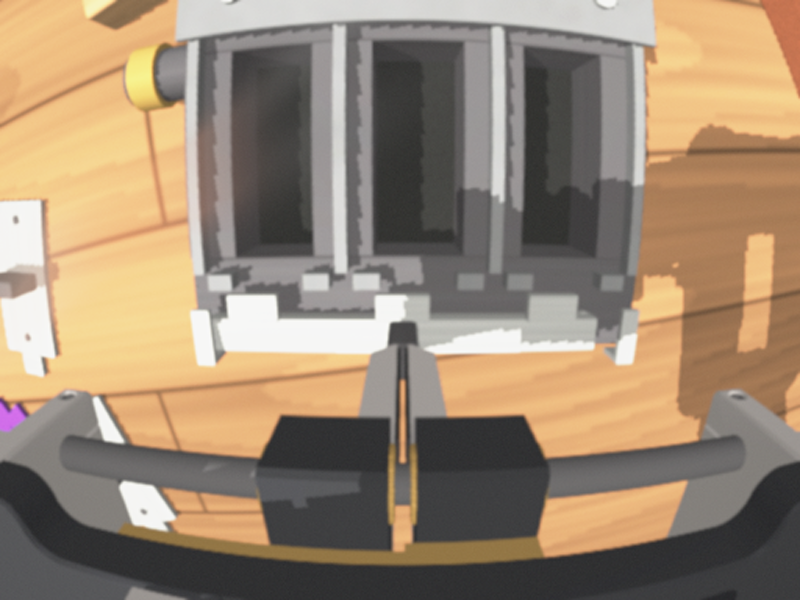

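The fingers closed in front of the knob (tips at about (403,345), knob at (403,333)). So there is an x offset to find: check projection of the tips.

Run:
```python
from h import *
s=snap("wrist");T=cur()
for p in ([0,0,.008],[.008,0,.008],[-.008,0,.008],[0,0,-.011]):
    P=(T@np.append(p,1))[:3]; print(p,proj(s,P)*1.5625)
t=snap("top");print("top tip",proj(t,(T@[0,0,.008,1])[:3]), "knob top",proj(t,mf(-99,7.5,106.5)))
c=snap("scene");print("scene tip",proj(c,(T@[0,0,.008,1])[:3]), "knob top",proj(c,mf(-99,7.5,106.5)))
cv2.imwrite("pics/t3.png",cv2.resize(t["pixels"][100:230,180:380,::-1],(800,520),interpolation=cv2.INTER_CUBIC))
cv2.imwrite("pics/s3.png",cv2.resize(c["pixels"][130:280,140:340,::-1],(800,600),interpolation=cv2.INTER_CUBIC))
```

```text
[0, 0, 0.008] [401.67399692 334.53039371]
[0.008, 0, 0.008] [401.65733978 319.25959022]
[-0.008, 0, 0.008] [401.6904692  349.45348945]
[0, 0, -0.011] [401.64126463 348.30476266]
top tip [267.88482075 186.23738041] knob top [268.35157735 184.58072274]
scene tip [236.15473144 193.25260946] knob top [235.75128232 187.02557321]
```

View pics/s3.png

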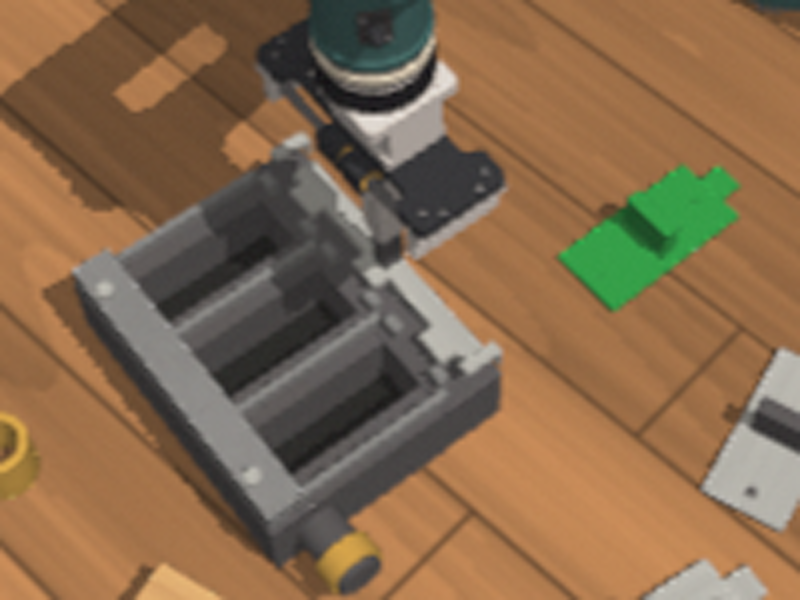

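Run:
```python
from h import *
s=snap("wrist");T=cur()
im=cv2.imread("pics/w2.png")
im=cv2.resize(im,None,fx=3,fy=3,interpolation=cv2.INTER_CUBIC)
for w,c in((.0336,(0,0,255)),):
  for sx in(-.008,.008):
    for sy in(-1,1):
      for z,cc in((.008,(0,0,255)),(-.011,(0,255,0)),(-.05,(255,0,0))):
        p=proj(s,(T@[sx,sy*w,z,1])[:3])*3; cv2.circle(im,tuple(int(v) for v in p),4,cc,-1)
cv2.imwrite("pics/w2d.png",im[480:1080,380:1180])
im=cv2.imread("pics/w3.png"); im=cv2.resize(im,None,fx=5,fy=5,interpolation=cv2.INTER_CUBIC)
cv2.imwrite("pics/w3d.png",im[850:1350,900:1700])
```

```text
(no output)
```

View pics/w2d.png

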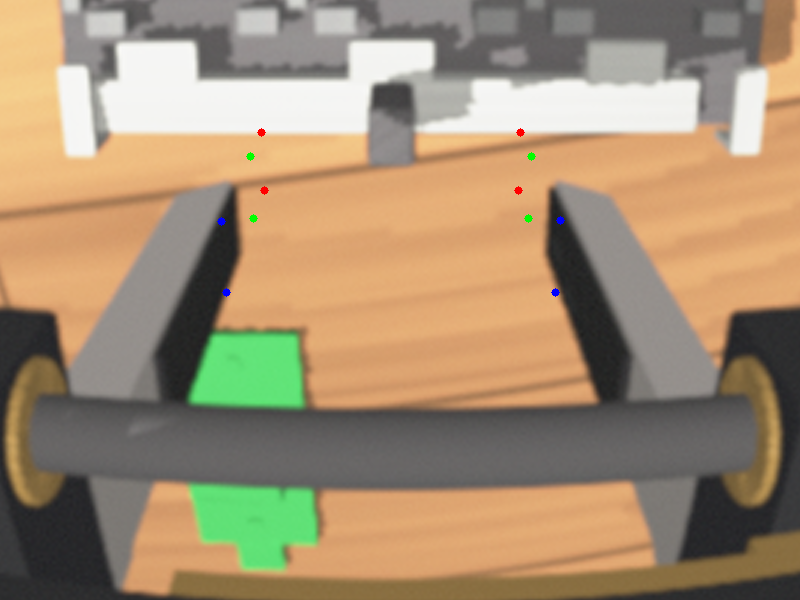

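View pics/w3d.png

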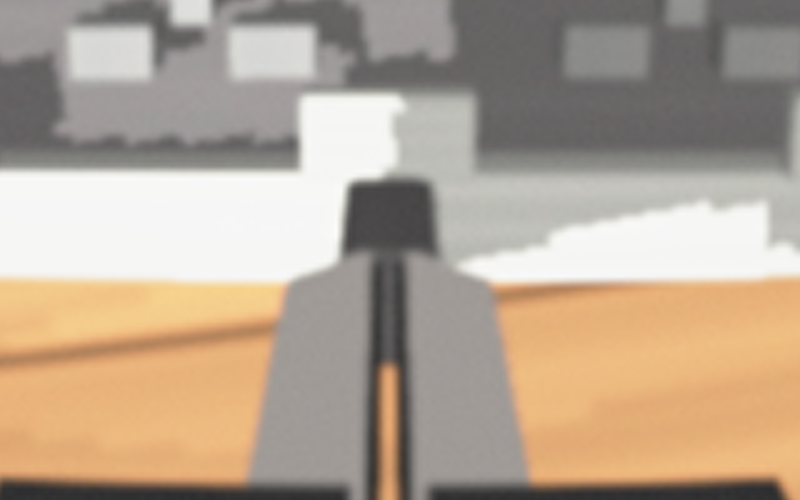

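View pics/t3.png

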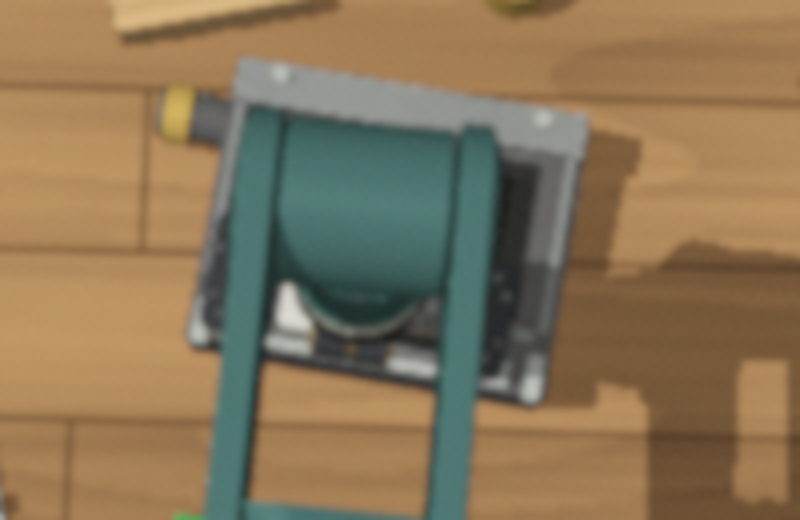

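Run:
```python
from h import *
s=snap("scene");T=cur()
im=s["pixels"][160:220,200:280,::-1]
im=cv2.resize(im,None,fx=10,fy=10,interpolation=cv2.INTER_CUBIC)
D=lambda P,c:cv2.circle(im,tuple(int(v) for v in (proj(s,P)-[200,160]+.5)*10),5,c,-1)
for dx in(-9,9):
  for dy in(-7,7):
    D(mf(-99+dx,7.5+dy,106.5),(0,255,255));D(mf(-99+dx,7.5+dy,72.5),(0,140,255))
for z in (.008,-.034): D((T@[0,0,z,1])[:3],(0,0,255))
cv2.imwrite("pics/s3d.png",im)
```

```text
(no output)
```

View pics/s3d.png

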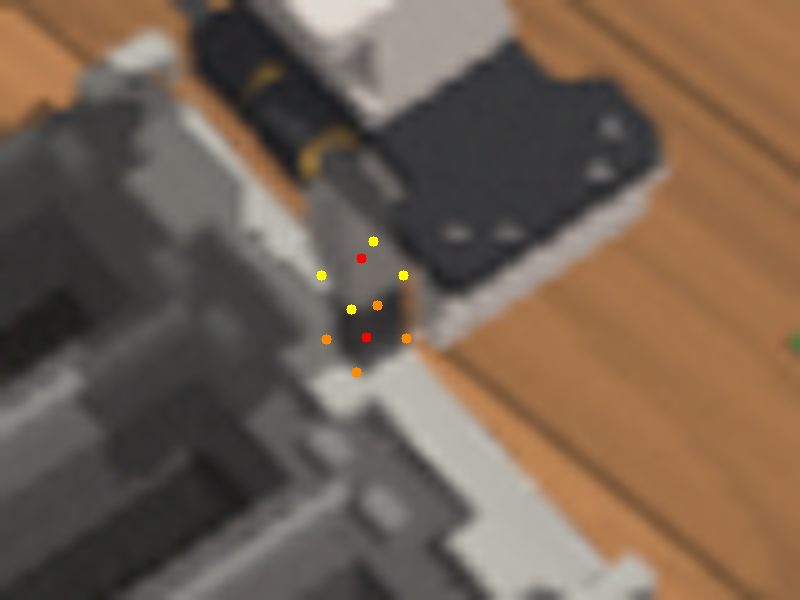

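Run:
```python
from h import *
s=snap("wrist"); s["wc"]=s["tool_from_camera"]
for (a,b,v,w) in ((205.7,309.3,221,.0673),(186,329.5,221,.0942)):
    c,d1=ray(s,a,v);_,d2=ray(s,b,v)
    # point c+k d with y sep = w
    k=w/abs(d1[1]-d2[1]); print(c+k*d1,c+k*d2)
```

```text
[ 0.00918869 -0.03331209 -0.03171857] [ 0.00914885  0.03398791 -0.03176046]
[ 0.00895031 -0.04660124 -0.03155284] [ 0.00891799  0.04759876 -0.03168717]
```

The cameras agree. The fingertips physically sit at tool z = −32 mm, where the text puts them at +8 mm, and they closed just above the knob. I'll use the measured tip offset and verify it by gripping.

Call:
arm_command(plan=[0,0,-0.5,0,0,0,0.6,0,0,0,0,0,0,0.6,0,0,0,0,0,0,0.6,0,0,0,0,0,0,0.6,0,0,0.8,0,0,0,0.6,0,0,0.8,0,0,0,0.6,0,0,0.7,0,0,0,0.6,0,0,0.5,0,0,0,0.6])

```text
time: 7.02
tool_pos: [0.5107, 0.0215, 0.0593]
ee_rot: [3.141, 0.001, -0.151]
wrist_force: [0.8, -0.8, 0.4]
width: 0.0375
```

Call:
arm_command(plan=[0,0,0.5,0,0,0,0.6,0,0,0.5,0,0,0,0.6,0,0,0.3,0,0,0,0.6,0,0,0,0,0,0,0.6])

```text
time: 7.52
tool_pos: [0.5109, 0.0215, 0.0469]
ee_rot: [3.141, 0.0, -0.151]
wrist_force: [0.7, 0.2, -0.2]
width: 0.0375
```

Call:
arm_command(plan=[0,0,0,0,0,0,0.8,0,0,0,0,0,0,0.9,0,0,0,0,0,0,1,0,0,0,0,0,0,1,0,0,0,0,0,0,1])

```text
time: 8.15
tool_pos: [0.5112, 0.0215, 0.0474]
ee_rot: [3.142, -0.0, -0.151]
wrist_force: [0.5, -0.4, 1.1]
width: 0.0137
```

Width 13.7 mm means the knob is gripped. Slide it open.

Call:
arm_command(plan=[0,-0.6,0,0,0,0,1,0,-0.6,0,0,0,0,1,0,-0.6,0,0,0,0,1,0,-0.6,0,0,0,0,1,0,-0.3,0,0,0,0,1,0,0,0,0,0,0,1])

```text
time: 8.9
tool_pos: [0.5154, 0.049, 0.0474]
ee_rot: [-3.141, -0.0, -0.15]
wrist_force: [-0.3, -0.7, 2.9]
width: 0.0134
```

Run:
```python
from h import *
o=robot.get_obs();print(inm(o["tool_pos"]),o["width"],o["wrist_force"]); s=snap("wrist","w4")
cv2.imwrite("pics/w4c.png",cv2.resize(s["pixels"][:,:,::-1],(800,600),interpolation=cv2.INTER_CUBIC))
```

```text
[-98.27649136  36.29889462  47.35756627] 0.013403602583172289 [-0.30395492 -0.68696834  2.90087629]
```

View pics/w4c.png

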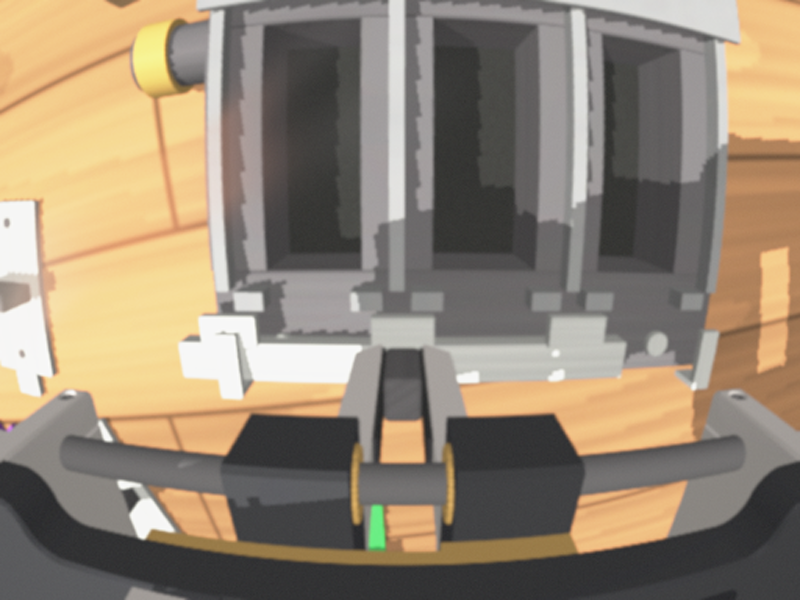

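The bar moved with the knob, and its teeth now sit between the bays. Push to the stop in small steps.

Call:
arm_command(plan=[0,-0.1,0,0,0,0,1,0,-0.1,0,0,0,0,1,0,0,0,0,0,0,1])

```text
time: 9.32
tool_pos: [0.5155, 0.05, 0.0474]
ee_rot: [3.141, -0.0, -0.151]
wrist_force: [-1.2, -2.5, 2.6]
width: 0.0137
```

Call:
arm_command(plan=[0,-0.1,0,0,0,0,1,0,0,0,0,0,0,1])

```text
time: 9.57
tool_pos: [0.5156, 0.0503, 0.0473]
ee_rot: [3.14, -0.0, -0.151]
wrist_force: [-1.8, -4.6, 3.9]
width: 0.0138
```

Run:
```python
from h import *
o=robot.get_obs();print(inm(o["tool_pos"]),o["width"],o["wrist_force"])
```

```text
[-98.27614256  37.61656787  47.34899131] 0.013782737725858205 [-1.75045529 -4.59006591  3.86512901]
```

Call:
arm_command(plan=[0,-0.2,0,0,0,0,1,0,-0.1,0,0,0,0,1,0,0,0,0,0,0,1])

```text
time: 9.95
tool_pos: [0.5155, 0.0501, 0.0474]
ee_rot: [3.134, 0.0, -0.152]
wrist_force: [-2.3, -13.7, 5.2]
width: 0.0138
```

Run:
```python
from h import *
o=robot.get_obs();print(inm(o["tool_pos"]),o["width"],o["wrist_force"])
```

```text
[-98.28603821  37.44834828  47.37087086] 0.013795898838745995 [ -2.31728156 -13.66831149   5.17853122]
```

The bar is at its stop: the force rises to about 14 N and y holds at 37.4 mm. Release and lift.

Call:
arm_command(plan=[0,0.3,0,0,0,0,1,0,0,0,0,0,0,0.8,0,0,0,0,0,0,0.6,0,0,0,0,0,0,0.6,0,0,-1,0,0,0,0.6,0,0,-2,0,0,0,0.6,0,0,-3,0,0,0,0.4,0,0,-3,0,0,0,0.2])

```text
time: 10.95
tool_pos: [0.5156, 0.0514, 0.1387]
ee_rot: [-3.141, -0.001, -0.15]
wrist_force: [-0.4, 0.2, -0.4]
width: 0.0543
```

```bash
cat >> h.py <<'E'
TIP=-.0317
def tip(P,rm): return pose(np.asarray(P)-rm@[0,0,TIP],rm)
def tipnow():
    T=cur(); return (T@[0,0,TIP,1])[:3]
E
python3 - <<'E'
from h import *
o=robot.get_obs();print(o["width"],tipnow())
s=snap("top","t4"); 
cv2.imwrite("pics/t4c.png",cv2.resize(s["pixels"][120:280,70:330,::-1],(800,492),interpolation=cv2.INTER_CUBIC))
c=snap("scene","s4");cv2.imwrite("pics/s4c.png",cv2.resize(c["pixels"][150:330,140:420,::-1],(800,514),interpolation=cv2.INTER_CUBIC))
# move: view plate1 
rows(tip([.50,.30,.25],down(1.4)),16)
E
```

```text
0.054324729773045595 [0.51562124 0.05142983 0.17037027]
16 rows of [ 0.833 -1.511 -0.473] [ 0.021 -0.029 -5.552]  mm/row 17.9 deg/row 5.55
```

View pics/s4c.png

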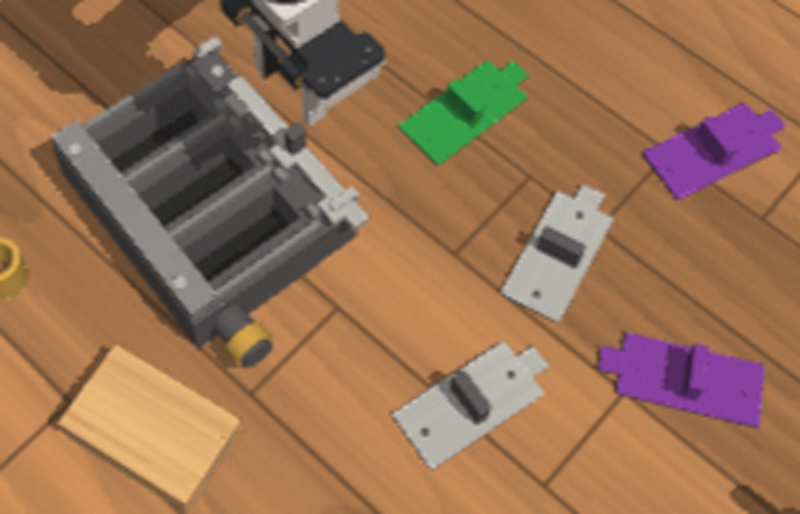

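Bar is open and released; plates unmoved. Go to a view over the plates.

Call:
arm_command(plan=[0.83,-1.51,-0.47,0,0,-5.55,0.2,0.83,-1.51,-0.47,0,0,-5.55,0.2,0.83,-1.51,-0.47,0,0,-5.55,0.2,0.83,-1.51,-0.47,0,0,-5.55,0.2,0.83,-1.51,-0.47,0,0,-5.55,0.2,0.83,-1.51,-0.47,0,0,-5.55,0.2,0.83,-1.51,-0.47,0,0,-5.55,0.2,0.83,-1.51,-0.47,0,0,-5.55,0.2])

```text
time: 12.05
tool_pos: [0.5567, 0.1797, 0.1733]
ee_rot: [-3.141, 0.002, 0.628]
wrist_force: [-0.5, 0.2, -0.7]
width: 0.075
```

Call:
arm_command(plan=[0.83,-1.51,-0.47,0,0,-5.55,0.2,0.83,-1.51,-0.47,0,0,-5.55,0.2,0.83,-1.51,-0.47,0,0,-5.55,0.2,0.83,-1.51,-0.47,0,0,-5.55,0.2,0.83,-1.51,-0.47,0,0,-5.55,0.2,0.83,-1.51,-0.47,0,0,-5.55,0.2,0.83,-1.51,-0.47,0,0,-5.55,0.2,0.83,-1.51,-0.47,0,0,-5.55,0.2])

```text
time: 13.05
tool_pos: [0.4965, 0.3, 0.2109]
ee_rot: [-3.14, 0.001, 1.403]
wrist_force: [0.0, 0.3, 0.4]
width: 0.0748
```

Call:
arm_command(plan=[0,0,0,0,0,0,0.3,0,0,0,0,0,0,0.3])

```text
time: 13.3
tool_pos: [0.4974, 0.2991, 0.2114]
ee_rot: [-3.141, 0.001, 1.398]
wrist_force: [0.4, -0.3, -0.1]
width: 0.066
```

Run:
```python
from h import *
print(tipnow())
s=snap("wrist","w5")
cv2.imwrite("pics/w5c.png",cv2.resize(s["pixels"][:,:,::-1],(800,600),interpolation=cv2.INTER_CUBIC))
```

```text
[0.49744213 0.29914598 0.24312236]
```

View pics/w5c.png

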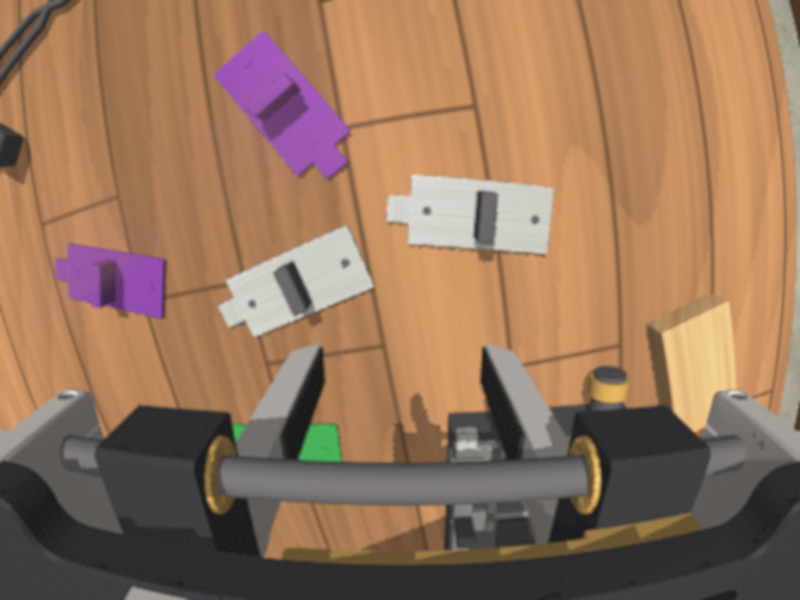

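```bash
cat >> h.py <<'E'
def find_plates(s,zt=.006,minA=300,box=None):
    p=s["pixels"]; h=cv2.cvtColor(p,cv2.COLOR_RGB2HSV)
    m=((h[...,1]<45)&(h[...,2]>150)).astype(np.uint8)
    if box is not None:
        k=np.zeros_like(m); x0,y0,x1,y1=box; k[y0:y1,x0:x1]=1; m*=k
    m=cv2.morphologyEx(m,cv2.MORPH_CLOSE,cv2.getStructuringElement(cv2.MORPH_ELLIPSE,(17,17)))
    out=[]
    for c in cv2.findContours(m,cv2.RETR_EXTERNAL,cv2.CHAIN_APPROX_NONE)[0]:
        if cv2.contourArea(c)<minA: continue
        P=np.array([onz(s,u,v,zt)[:2] for u,v in c[:,0]])*1000
        (cx,cy),(w,hh),a=cv2.minAreaRect(P.astype(np.float32))
        if w<hh: w,hh=hh,w; a+=90
        d=np.array([np.cos(np.radians(a)),np.sin(np.radians(a))]); n=np.array([-d[1],d[0]])
        q=P-[cx,cy]; t=q@d; l=q@n
        e=lambda sg: np.ptp(l[(sg*t)>w/2-14]) if ((sg*t)>w/2-14).any() else 0
        if e(1)<e(-1): d=-d; t=-t
        cen=np.array([cx,cy])+d*10
        out.append(dict(c=cen/1000,yaw=np.arctan2(d[1],d[0]),L=w,W=hh,ends=(e(1),e(-1)),pix=c[:,0].mean(0)))
    return out
E
python3 - <<'E'
from h import *
for n in("wrist","top","scene"):
    for q in find_plates(snap(n)): 
        if q["L"]<200: print(n,{k:np.round(v,4) for k,v in q.items()})
E
```

```text
wrist {'c': array([0.6017, 0.132 ]), 'yaw': np.float64(-1.2723), 'L': np.float64(139.5566), 'W': np.float64(30.5393), 'ends': array([18.5016, 14.6382]), 'pix': array([333.4662, 252.2838])}
wrist {'c': array([0.3537, 0.1871]), 'yaw': np.float64(-2.3335), 'L': np.float64(112.6641), 'W': np.float64(28.7651), 'ends': array([15.2613, 12.3175]), 'pix': array([182.7886, 245.3333])}
wrist {'c': array([0.3975, 0.2962]), 'yaw': np.float64(0.2228), 'L': np.float64(150.8045), 'W': np.float64(63.1375), 'ends': array([62.6582, 29.6874]), 'pix': array([189.1765, 181.1387])}
wrist {'c': array([0.5755, 0.3296]), 'yaw': np.float64(-0.2327), 'L': np.float64(149.5526), 'W': np.float64(62.9399), 'ends': array([62.0231, 26.7636]), 'pix': array([302.2344, 136.5055])}
top {'c': array([0.5867, 0.3231]), 'yaw': np.float64(-0.2235), 'L': np.float64(127.4666), 'W': np.float64(60.454), 'ends': array([60.454 , 14.5229]), 'pix': array([164.4537, 162.213 ])}
```

Plates measured at L≈150, W≈63, matching the nominal 150 × 62. A is at (0.5755, 0.3296), yaw −0.233; B is at (0.3975, 0.2962), yaw 0.223. Go above A.

Run:
```python
from h import *
r=down(-.2327+np.pi/2)
T=tip([.5755,.3296,.10],r); rows(T,10); rows(tip([.5755,.3296,.009],r),13,T)
```

```text
10 rows of [0.455 0.703 1.435] [-0.002  0.003  0.342]  mm/row 16.6 deg/row 0.34
13 rows of [-0.  -0.   0.7] [-0.  0. -0.]  mm/row 7.0 deg/row 0.0
```

Call:
arm_command(plan=[0.91,1.41,2.87,0,0,0.7,0.3,0.91,1.41,2.87,0,0,0.7,0.3,0.91,1.41,2.87,0,0,0.7,0.3,0.91,1.41,2.87,0,0,0.7,0.5,0.91,1.41,2.87,0,0,0.7,0.5,0,0,0,0,0,0,0.5,0,0,0,0,0,0,0.5])

```text
time: 14.38
tool_pos: [0.5756, 0.3303, 0.0699]
ee_rot: [3.141, -0.0, 1.338]
wrist_force: [0.3, 0.4, 0.5]
width: 0.0468
```

Run:
```python
from h import *
s=snap("wrist","w6")
for q in find_plates(s): 
    if 140<q["L"]<160: print({k:np.round(v,4) for k,v in q.items()})
print(tipnow(),robot.get_obs()["ee_rot"])
cv2.imwrite("pics/w6c.png",cv2.resize(s["pixels"][:,:,::-1],(800,600),interpolation=cv2.INTER_CUBIC))
r=down(-.2327+np.pi/2)
rows(tip([.5755,.3296,.009],r),10)
```

```text
{'c': array([0.3962, 0.2966]), 'yaw': np.float64(0.2123), 'L': np.float64(150.812), 'W': np.float64(62.6156), 'ends': array([62.6156, 23.489 ]), 'pix': array([111.0884, 251.034 ])}
[0.57582656 0.33056846 0.10249027] [ 3.13956822e+00 -1.51238174e-03  1.33807998e+00]
10 rows of [-0.011 -0.003  0.935] [ 0.012 -0.009 -0.   ]  mm/row 9.3 deg/row 0.01
```

View pics/w6c.png

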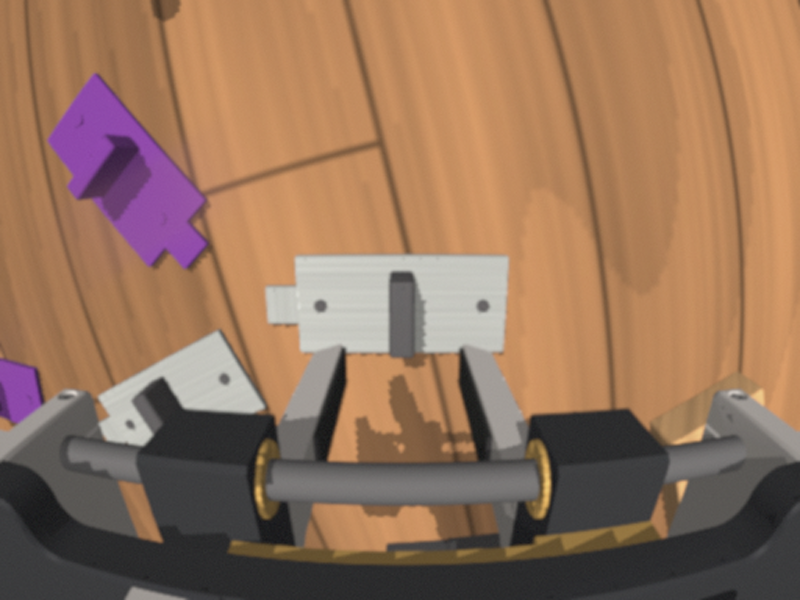

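Lug at (402,315) centred between the fingers (mid 403), plate square to the view. Descend with 47 mm opening.

Call:
arm_command(plan=[0,0,1.2,0,0,0,0.5,0,0,1.2,0,0,0,0.5,0,0,1.2,0,0,0,0.5,0,0,1.2,0,0,0,0.5,0,0,1.2,0,0,0,0.5,0,0,1.2,0,0,0,0.5,0,0,0.8,0,0,0,0.5,0,0,0.6,0,0,0,0.5])

```text
time: 15.42
tool_pos: [0.5753, 0.3304, -0.0178]
ee_rot: [-3.141, 0.0, 1.338]
wrist_force: [0.2, -0.8, 0.3]
width: 0.0469
```

Call:
arm_command(plan=[0,0,0.4,0,0,0,0.5,0,0,0.2,0,0,0,0.5,0,0,0,0,0,0,0.7,0,0,0,0,0,0,0.9,0,0,0,0,0,0,1,0,0,0,0,0,0,1,0,0,0,0,0,0,1])

```text
time: 16.3
tool_pos: [0.5754, 0.3305, -0.0229]
ee_rot: [3.142, -0.0, 1.338]
wrist_force: [-2.0, -0.1, 1.3]
width: 0.0136
```

Run:
```python
from h import *
print(tipnow(),robot.get_obs()["wrist_force"])
```

```text
[0.57535178 0.33050218 0.00876344] [-2.00808528 -0.13613153  1.28936713]
```

Call:
arm_command(plan=[0,0,-0.5,0,0,0,1,0,0,-1.5,0,0,0,1,0,0,-2.5,0,0,0,1,0,0,-3,0,0,0,1,0,0,-3,0,0,0,1,0,0,-3,0,0,0,1,0,0,-3,0,0,0,1,0,0,0,0,0,0,1])

```text
time: 17.3
tool_pos: [0.5772, 0.3313, 0.1462]
ee_rot: [3.135, -0.005, 1.338]
wrist_force: [0.6, 0.3, -3.3]
width: 0.0136
```

```bash
cat >> h.py <<'E'
PT=np.array([[0,1,0],[1,0,0],[0,0,-1.]])
def pp(hx,y,hz,th,gy=0.,gh=8.8):
    """TCP pose with plate hook edge (underside) at manifold hx, bay y, hz above seat (mm), tilt th deg; gy = plate-y of grip in plate"""
    Rp=R.from_euler('z',MY).as_matrix()@R.from_euler('y',np.radians(th)).as_matrix()
    H=mf(hx,y,60+hz); return tip(H+Rp@np.array([-65,gy,gh])/1000,Rp@PT)
def hook(gy=0.,gh=8.8):
    T=cur(); Rp=T[:3,:3]@PT.T
    o=tipnow()-Rp@np.array([0,gy,gh])/1000
    h=inm(o+Rp@[.065,0,0]); h[2]-=60
    e=R.from_matrix(R.from_euler('z',-MY).as_matrix()@Rp).as_euler('xyz',degrees=True)
    return h.round(1),e.round(2)
E
python3 - <<'E'
from h import *
o=robot.get_obs();print(o["width"],o["wrist_force"],tipnow(),o["ee_rot"])
s=snap("wrist","w7"); t=tipnow()
for q in find_plates(s,zt=t[2]-.0028): print({k:np.round(v,4) for k,v in q.items()})
cv2.imwrite("pics/w7c.png",cv2.resize(s["pixels"][:,:,::-1],(800,600),interpolation=cv2.INTER_CUBIC))
rows(pp(35,76,70,0),10)
E
```

```text
0.013561433806384356 [ 0.63938905  0.28807744 -3.34997036] [0.57702006 0.33120293 0.17794668] [ 3.13531754 -0.00482061  1.33813823]
{'c': array([0.3384, 0.334 ]), 'yaw': np.float64(-2.8505), 'L': np.float64(112.3569), 'W': np.float64(12.5517), 'ends': array([8.6817, 6.9153]), 'pix': array([ 21.9741, 268.5172])}
{'c': array([0.5536, 0.328 ]), 'yaw': np.float64(-0.2352), 'L': np.float64(197.7924), 'W': np.float64(75.8027), 'ends': array([57.0696, 28.1556]), 'pix': array([236.4623, 229.5636])}
{'c': array([0.7811, 0.3407]), 'yaw': np.float64(1.5592), 'L': np.float64(279.3418), 'W': np.float64(79.6608), 'ends': array([20.477, 14.602]), 'pix': array([502.6794, 150.4816])}
10 rows of [-2.456  0.619  0.362] [ 0.016 -0.01  -0.459]  mm/row 25.6 deg/row 0.46
```

View pics/w7c.png

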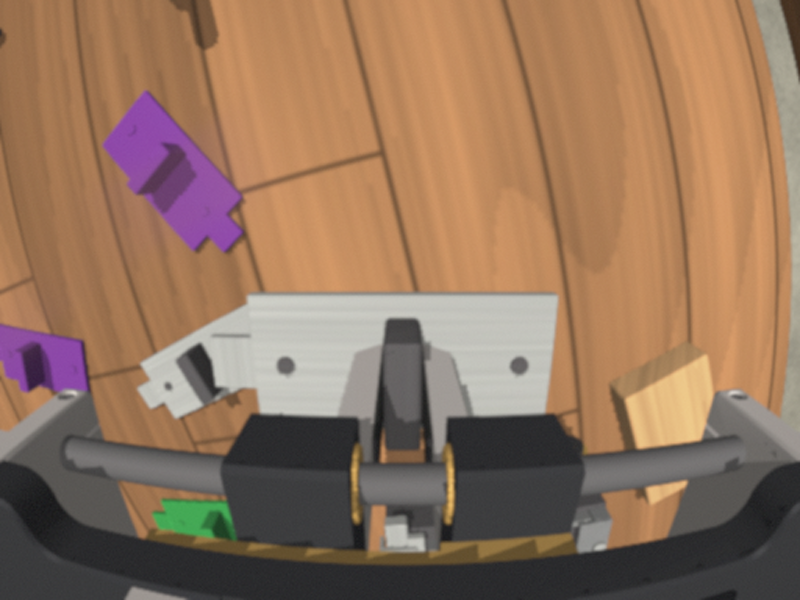

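Run:
```python
from h import *
s=snap("wrist"); s["wc"]=s["tool_from_camera"]
for u,v in((249,294),(556,294),(548,412)): print((onz(s,u/1.5625,v/1.5625,TIP+.0028)*1000).round(1))
```

```text
[ 30.  -63.7 -28.9]
[ 29.9  65.  -28.9]
[-26.1  67.5 -28.9]
```

Run:
```python
from h import *
T=pp(35,76,70,0,1); rows(T,14)
```

```text
14 rows of [-1.743  0.447  0.245] [-0.001  0.002 -0.328]  mm/row 18.2 deg/row 0.33
```

Call:
arm_command(plan=[-1.74,0.45,0.25,0,0,-0.33,1,-1.74,0.45,0.25,0,0,-0.33,1,-1.74,0.45,0.25,0,0,-0.33,1,-1.74,0.45,0.25,0,0,-0.33,1,-1.74,0.45,0.25,0,0,-0.33,1,-1.74,0.45,0.25,0,0,-0.33,1,-1.74,0.45,0.25,0,0,-0.33,1])

```text
time: 18.27
tool_pos: [0.5802, 0.2035, 0.1243]
ee_rot: [3.141, -0.0, 1.379]
wrist_force: [0.8, 0.0, -4.5]
width: 0.0136
```

Call:
arm_command(plan=[-1.74,0.45,0.25,0,0,-0.33,1,-1.74,0.45,0.25,0,0,-0.33,1,-1.74,0.45,0.25,0,0,-0.33,1,-1.74,0.45,0.25,0,0,-0.33,1,-1.74,0.45,0.25,0,0,-0.33,1,-1.74,0.45,0.25,0,0,-0.33,1,-1.74,0.45,0.25,0,0,-0.33,1,0,0,0,0,0,0,1])

```text
time: 19.27
tool_pos: [0.5899, 0.0778, 0.1065]
ee_rot: [-3.141, 0.0, 1.417]
wrist_force: [0.7, 0.4, -4.1]
width: 0.0142
```

Run:
```python
from h import *
print(hook(1),robot.get_obs()["width"])
T=pp(40,76,40,15,1); rows(T,8); T2=pp(40,76,5,15,1); rows(T2,8,T); T3=pp(65,76,3,15,1); rows(T3,8,T2); rows(pp(65.5,76,1,0,1),8,T3)
s=snap("wrist","w8")
cv2.imwrite("pics/w8c.png",cv2.resize(s["pixels"][:,:,::-1],(800,600),interpolation=cv2.INTER_CUBIC))
```

```text
(array([36. , 75. , 69.4]), array([-0.02,  0.03, -0.09])) 0.014198833392814593
8 rows of [0.012 0.02  0.146] [ 1.871  0.    -0.012]  mm/row 1.5 deg/row 1.87
8 rows of [0.    0.113 0.423] [ 0. -0. -0.]  mm/row 4.4 deg/row 0.0
8 rows of [-0.     0.308 -0.057] [ 0. -0. -0.]  mm/row 3.1 deg/row 0.0
8 rows of [0.    0.088 0.235] [-1.875 -0.    -0.   ]  mm/row 2.5 deg/row 1.87
```

View pics/w8c.png

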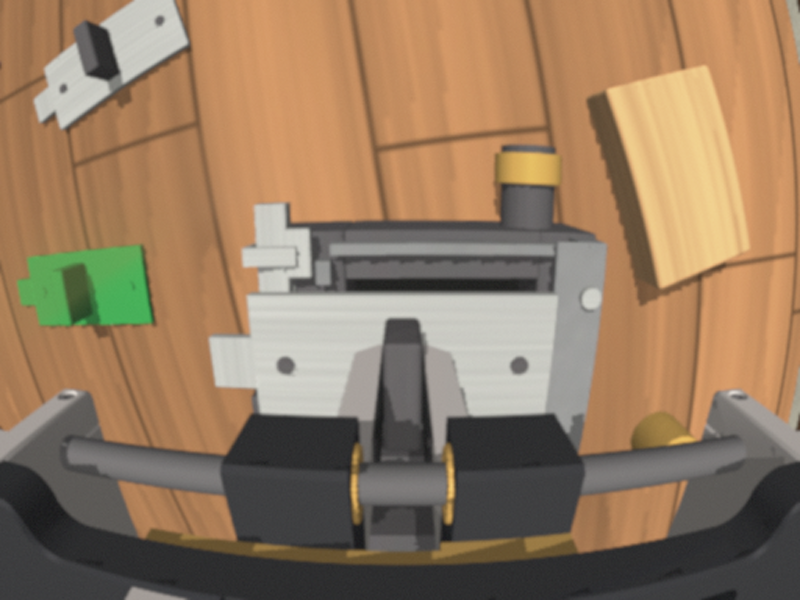

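Plate is level and parallel to the rib (row 250) over the left bay. Tilt 15°, then descend.

Call:
arm_command(plan=[0.01,0.02,0.15,1.87,0,0,1,0.01,0.02,0.15,1.87,0,0,1,0.01,0.02,0.15,1.87,0,0,1,0.01,0.02,0.15,1.87,0,0,1,0.01,0.02,0.15,1.87,0,0,1,0.01,0.02,0.15,1.87,0,0,1,0.01,0.02,0.15,1.87,0,0,1,0.01,0.02,0.15,1.87,0,0,1])

```text
time: 20.32
tool_pos: [0.5903, 0.08, 0.0947]
ee_rot: [-2.879, 0.0, 1.419]
wrist_force: [0.3, -0.5, -4.1]
width: 0.0142
```

Run:
```python
from h import *
print(hook(1),robot.get_obs()["width"])
rows(pp(40,76,6,15,1),8)
```

```text
(array([39.8, 77.4, 39.9]), array([-1.000e-02,  1.507e+01,  3.000e-02])) 0.014164524497035704
8 rows of [-0.017  0.112  0.409] [-0.008  0.002  0.003]  mm/row 4.2 deg/row 0.01
```

Call:
arm_command(plan=[-0.02,0.11,0.41,0,0,0,1,-0.02,0.11,0.41,0,0,0,1,-0.02,0.11,0.41,0,0,0,1,-0.02,0.11,0.41,0,0,0,1,-0.02,0.11,0.41,0,0,0,1,-0.02,0.11,0.41,0,0,0,1,-0.02,0.11,0.41,0,0,0,1,0,0,0,0,0,0,1])

```text
time: 21.32
tool_pos: [0.5897, 0.0787, 0.0645]
ee_rot: [-2.879, 0.0, 1.419]
wrist_force: [0.4, -0.3, -4.3]
width: 0.0139
```

Run:
```python
from h import *
print(hook(1),robot.get_obs()["width"],robot.get_obs()["wrist_force"])
s=snap("wrist","w9");c=snap("scene")
cv2.imwrite("pics/w9c.png",cv2.resize(s["pixels"][:,:,::-1],(800,600),interpolation=cv2.INTER_CUBIC))
cv2.imwrite("pics/s9c.png",cv2.resize(c["pixels"][150:280,150:320,::-1],(785,600),interpolation=cv2.INTER_CUBIC))
rows(pp(50,76,4,15,1),8)
```

```text
(array([39.4, 75.9,  9.8]), array([-1.000e-02,  1.502e+01,  2.000e-02])) 0.013855046292356796 [ 0.36057916 -0.33750746 -4.28101197]
8 rows of [0.001 0.144 0.044] [0.005 0.002 0.003]  mm/row 1.5 deg/row 0.01
```

View pics/w9c.png

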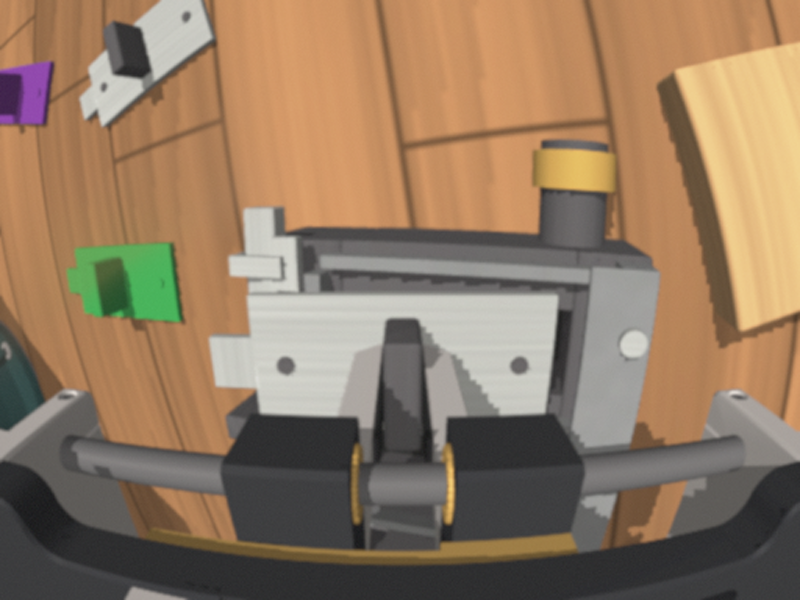

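View pics/s9c.png

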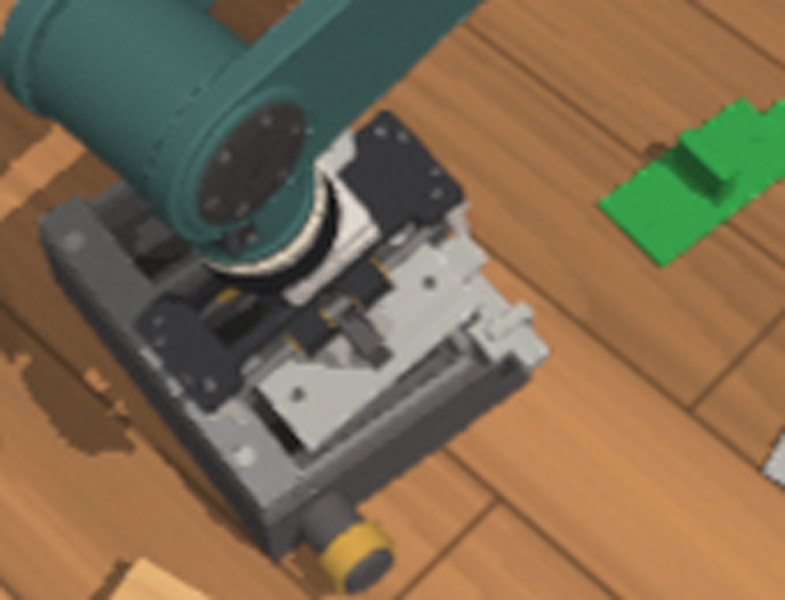

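Hook edge is clearly in the bay in front of the lip, plate lined up. Lower to ~4 mm and advance.

Call:
arm_command(plan=[0,0.04,0.19,0,0,0,1,0,0.04,0.19,0,0,0,1,0,0.04,0.19,0,0,0,1,0,0.26,-0.05,0,0,0,1,0,0.26,-0.05,0,0,0,1,0,0.26,-0.05,0,0,0,1,0,0.26,-0.05,0,0,0,1,0,0,0,0,0,0,1])

```text
time: 22.42
tool_pos: [0.6004, 0.077, 0.0584]
ee_rot: [-2.881, 0.0, 1.419]
wrist_force: [-0.0, -0.3, -3.8]
width: 0.0138
```

Run:
```python
from h import *
print(hook(1),robot.get_obs()["width"],robot.get_obs()["wrist_force"])
rows(pp(64.5,76,3,15,1),8)
```

```text
(array([50.2, 76. ,  3.8]), array([-1.000e-02,  1.496e+01,  2.000e-02])) 0.013843350608428825 [-2.14995096e-03 -3.21508838e-01 -3.77097747e+00]
8 rows of [ 0.001  0.175 -0.037] [0.005 0.002 0.002]  mm/row 1.8 deg/row 0.01
```

Call:
arm_command(plan=[0,0.175,-0.037,0,0,0,1,0,0.175,-0.037,0,0,0,1,0,0.175,-0.037,0,0,0,1,0,0.175,-0.037,0,0,0,1,0,0.175,-0.037,0,0,0,1,0,0.175,-0.037,0,0,0,1,0,0.175,-0.037,0,0,0,1,0,0.175,-0.037,0,0,0,1])

```text
time: 23.42
tool_pos: [0.6144, 0.0749, 0.0577]
ee_rot: [-2.88, 0.0, 1.419]
wrist_force: [0.8, 0.6, -3.9]
width: 0.0136
```

Run:
```python
from h import *
print(hook(1),robot.get_obs()["width"],robot.get_obs()["wrist_force"])
s=snap("wrist","w10");c=snap("scene")
cv2.imwrite("pics/w10c.png",cv2.resize(s["pixels"][:,:,::-1],(800,600),interpolation=cv2.INTER_CUBIC))
cv2.imwrite("pics/s10c.png",cv2.resize(c["pixels"][150:280,150:320,::-1],(785,600),interpolation=cv2.INTER_CUBIC))
rows(pp(65.5,76,1.5,0,1),8)
```

```text
(array([64.4, 76. ,  3.1]), array([-1.000e-02,  1.496e+01,  3.000e-02])) 0.013649960361061936 [ 0.83537454  0.60790645 -3.92531625]
8 rows of [0.    0.094 0.228] [-1.869e+00  1.000e-03  3.000e-03]  mm/row 2.5 deg/row 1.87
```

View pics/w10c.png

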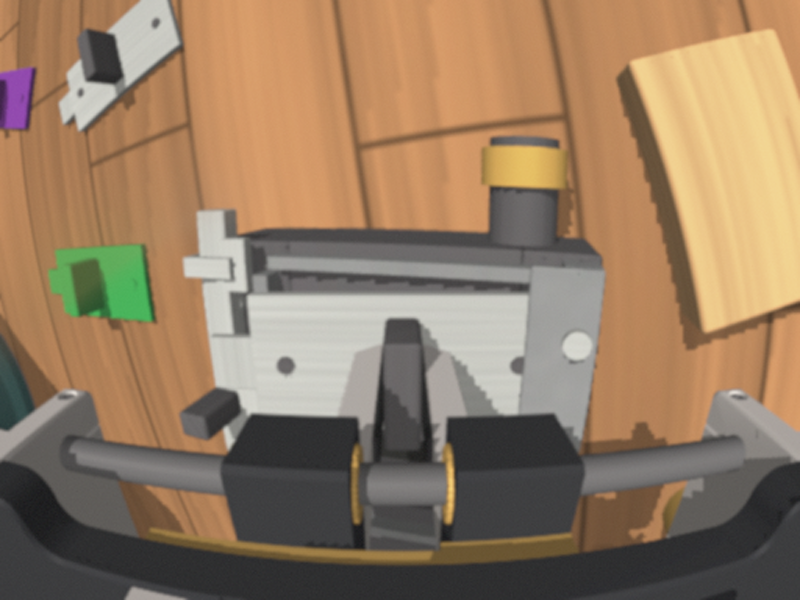

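View pics/s10c.png

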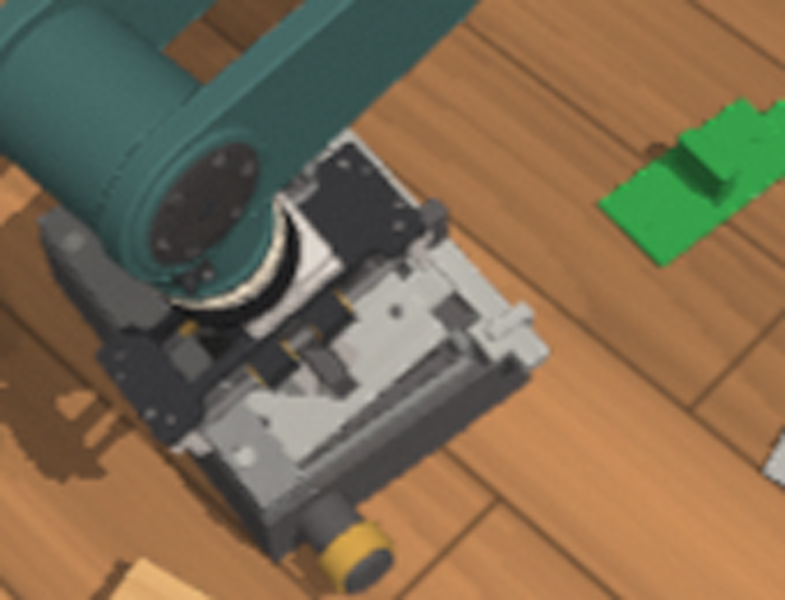

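Hook edge is now covered by the lip (clipped at col ~527). Lower the tongue end.

Call:
arm_command(plan=[0,0.094,0.228,-1.87,0,0,1,0,0.094,0.228,-1.87,0,0,1,0,0.094,0.228,-1.87,0,0,1,0,0.094,0.228,-1.87,0,0,1,0,0.094,0.228,-1.87,0,0,1,0,0,0,0,0,0,1])

```text
time: 24.28
tool_pos: [0.6158, 0.0748, 0.0458]
ee_rot: [-3.043, 0.0, 1.419]
wrist_force: [-0.1, 0.6, -4.1]
width: 0.0138
```

Run:
```python
from h import *
print(hook(1),robot.get_obs()["width"],robot.get_obs()["wrist_force"])
rows(pp(65.2,76,1.,0,1),5)
```

```text
(array([64. , 76.1,  2.1]), array([-0.01,  5.67,  0.04])) 0.013828737101002726 [-0.147021    0.60596226 -4.09300921]
5 rows of [-0.001  0.072  0.149] [-1.135  0.002  0.009]  mm/row 1.7 deg/row 1.14
```

Call:
arm_command(plan=[0,0.09,0.149,-1.13,0,0,1,0,0.09,0.149,-1.13,0,0,1,0,0.08,0.149,-1.13,0,0,1,0,0.07,0.149,-1.13,0,0,1,0,0.07,0.149,-1.13,0,0,1,0,0,0,0,0,0,1])

```text
time: 25.02
tool_pos: [0.6197, 0.0742, 0.0379]
ee_rot: [3.141, 0.0, 1.419]
wrist_force: [-0.2, 0.0, -3.8]
width: 0.0138
```

Run:
```python
from h import *
print(hook(1),robot.get_obs()["width"],robot.get_obs()["wrist_force"])
s=snap("wrist","w11")
cv2.imwrite("pics/w11c.png",cv2.resize(s["pixels"][:,:,::-1],(800,600),interpolation=cv2.INTER_CUBIC))
```

```text
(array([66. , 76.1,  0.8]), array([-0.01, -0.03,  0.04])) 0.013760380749369546 [-0.22655038  0.0211184  -3.79035176]
```

View pics/w11c.png

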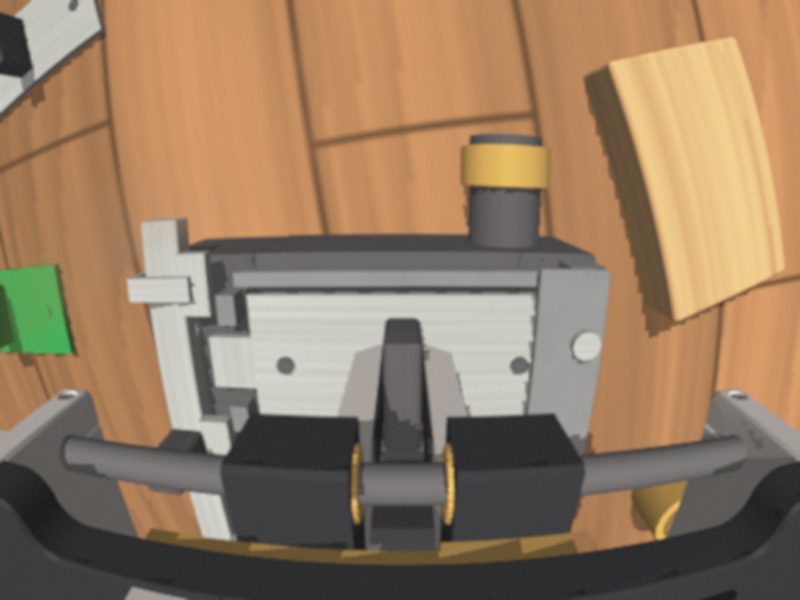

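Plate is flat in the left bay, tongue between the stops (210–250, 360). Lower the last millimetre, release, rise.

Call:
arm_command(plan=[0,0,0.08,0,0,0,1,0,0,0,0,0,0,1,0,0,0,0,0,0,0.8,0,0,0,0,0,0,0.7,0,0,0,0,0,0,0.65,0,0,-1,0,0,0,0.65,0,0,-1.5,0,0,0,0.65,0,0,-2.5,0,0,0,0.65])

```text
time: 26.08
tool_pos: [0.6198, 0.0741, 0.088]
ee_rot: [-3.142, 0.0, 1.419]
wrist_force: [-0.7, -0.6, -0.1]
width: 0.0328
```

Call:
arm_command(plan=[0,0,-3,0,0,0,0.5,0,0,-3,0,0,0,0.3,0,0,-3,0,0,0,0.3,0,0,0,0,0,0,0.3])

```text
time: 26.58
tool_pos: [0.6222, 0.0742, 0.1821]
ee_rot: [3.132, -0.002, 1.419]
wrist_force: [0.7, 0.4, -0.2]
width: 0.0654
```

Run:
```python
from h import *
o=robot.get_obs();print(o["tool_pos"],o["width"],o["wrist_force"])
s=snap("wrist","w12");c=snap("scene","s12")
cv2.imwrite("pics/w12c.png",cv2.resize(s["pixels"][:,:,::-1],(800,600),interpolation=cv2.INTER_CUBIC))
cv2.imwrite("pics/s12c.png",cv2.resize(c["pixels"][150:330,140:420,::-1],(800,514),interpolation=cv2.INTER_CUBIC))
```

```text
[0.62219058 0.07419795 0.1821204 ] 0.0654259486499227 [ 0.72519149  0.40355518 -0.20342303]
```

View pics/w12c.png

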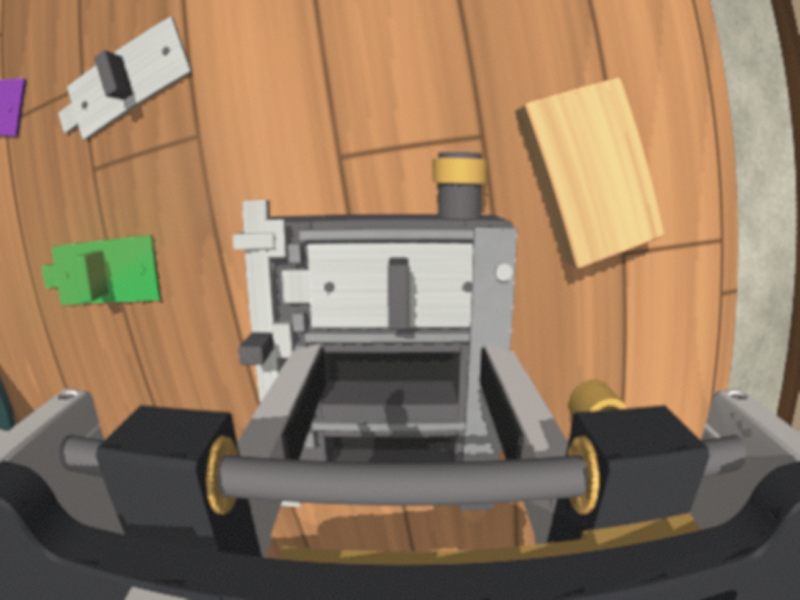

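View pics/s12c.png

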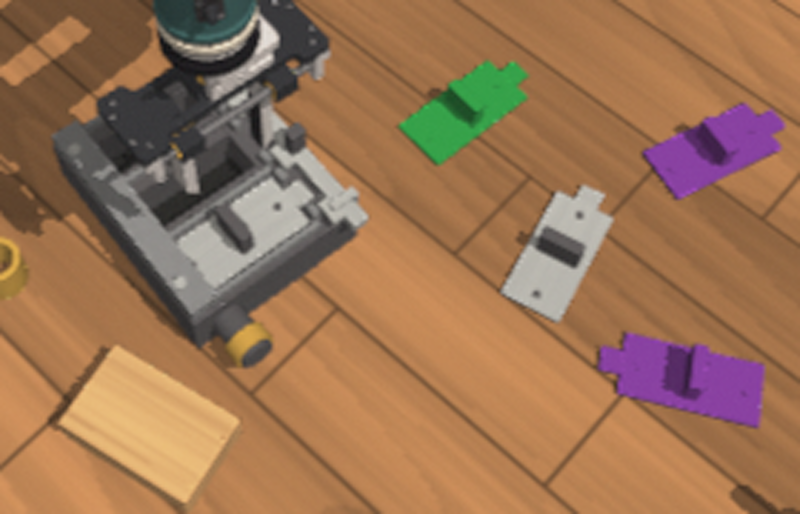

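Plate A is seated flat under the lip. Plate B is where it was; go above it.

Run:
```python
from h import *
T=tip([.397,.2964,.13],down(.2228+np.pi/2)); rows(T,14)
```

```text
14 rows of [ 1.632 -1.568  0.563] [ 5.000e-03  1.000e-03 -1.534e+00]  mm/row 23.3 deg/row 1.53
```

Call:
arm_command(plan=[1.63,-1.57,0.56,0,0,-1.53,0.3,1.63,-1.57,0.56,0,0,-1.53,0.3,1.63,-1.57,0.56,0,0,-1.53,0.3,1.63,-1.57,0.56,0,0,-1.53,0.3,1.63,-1.57,0.56,0,0,-1.53,0.3,1.63,-1.57,0.56,0,0,-1.53,0.3,1.63,-1.57,0.56,0,0,-1.53,0.3])

```text
time: 27.55
tool_pos: [0.5177, 0.1967, 0.1376]
ee_rot: [3.141, 0.0, 1.608]
wrist_force: [-0.1, -0.5, 0.2]
width: 0.066
```

Call:
arm_command(plan=[1.63,-1.57,0.56,0,0,-1.53,0.3,1.63,-1.57,0.56,0,0,-1.53,0.3,1.63,-1.57,0.56,0,0,-1.53,0.3,1.63,-1.57,0.56,0,0,-1.53,0.5,1.63,-1.57,0.56,0,0,-1.53,0.5,1.63,-1.57,0.56,0,0,-1.53,0.5,1.63,-1.57,0.56,0,0,-1.53,0.5,0,0,0,0,0,0,0.5])

```text
time: 28.55
tool_pos: [0.3952, 0.2968, 0.0981]
ee_rot: [-3.141, 0.001, 1.795]
wrist_force: [0.1, 0.2, -0.1]
width: 0.0469
```

Call:
arm_command(plan=[0,0,0,0,0,0,0.5])

```text
time: 28.68
tool_pos: [0.3971, 0.2961, 0.0988]
ee_rot: [3.14, 0.001, 1.793]
wrist_force: [-1.1, -0.4, 0.0]
width: 0.047
```

Run:
```python
from h import *
print(tipnow(),robot.get_obs()["ee_rot"])
s=snap("wrist","w13")
for q in find_plates(s): 
    if 100<q["L"]<180: print({k:np.round(v,4) for k,v in q.items()})
cv2.imwrite("pics/w13c.png",cv2.resize(s["pixels"][:,:,::-1],(800,600),interpolation=cv2.INTER_CUBIC))
```

```text
[0.39709311 0.29614847 0.13053496] [3.14002095e+00 6.71380604e-04 1.79268961e+00]
```

View pics/w13c.png

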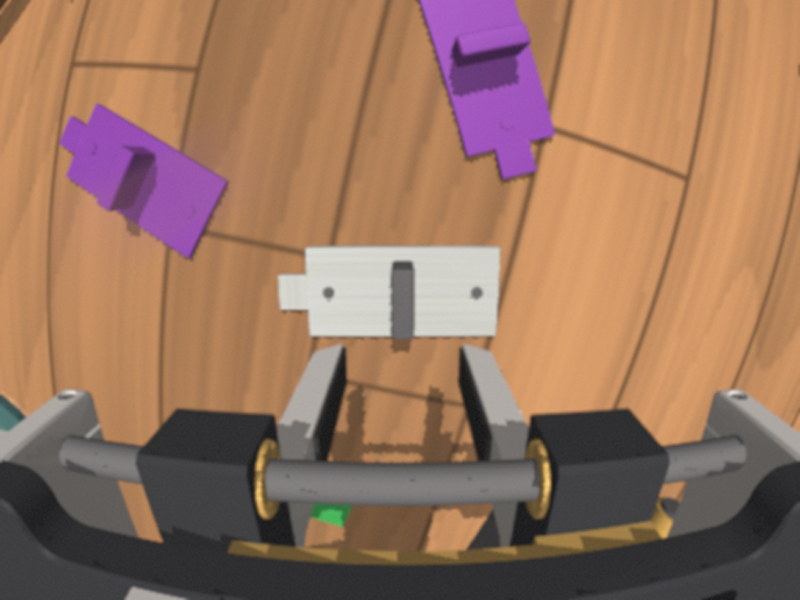

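Grey plate B with its lug at (402,300) is centred and square between the fingers. Descend 12.2 cm.

Call:
arm_command(plan=[0,0,1.4,0,0,0,0.5,0,0,1.4,0,0,0,0.5,0,0,1.4,0,0,0,0.5,0,0,1.4,0,0,0,0.5,0,0,1.4,0,0,0,0.5,0,0,1.4,0,0,0,0.5,0,0,1.4,0,0,0,0.5,0,0,1,0,0,0,0.5])

```text
time: 29.72
tool_pos: [0.3965, 0.296, -0.0105]
ee_rot: [-3.142, 0.001, 1.793]
wrist_force: [0.1, -0.2, -0.8]
width: 0.0471
```

Call:
arm_command(plan=[0,0,0.7,0,0,0,0.5,0,0,0.6,0,0,0,0.5,0,0,0,0,0,0,0.7,0,0,0,0,0,0,0.9,0,0,0,0,0,0,1,0,0,0,0,0,0,1,0,0,0,0,0,0,1])

```text
time: 30.6
tool_pos: [0.3971, 0.2963, -0.0222]
ee_rot: [3.14, 0.0, 1.793]
wrist_force: [0.8, -0.3, 0.3]
width: 0.0139
```

Run:
```python
from h import *
print(tipnow(),robot.get_obs()["wrist_force"])
```

```text
[0.39701745 0.29625678 0.00952411] [ 0.78052268 -0.3340537   0.3234133 ]
```

Call:
arm_command(plan=[0,0,-0.5,0,0,0,1,0,0,-1.5,0,0,0,1,0,0,-2.5,0,0,0,1,0,0,-3,0,0,0,1,0,0,-3,0,0,0,1,0,0,-3,0,0,0,1,0,0,-3,0,0,0,1,0,0,0,0,0,0,1])

```text
time: 31.6
tool_pos: [0.3985, 0.2973, 0.1462]
ee_rot: [3.134, -0.002, 1.793]
wrist_force: [-0.1, 0.1, -2.6]
width: 0.014
```

Run:
```python
from h import *
o=robot.get_obs();print(o["width"],o["wrist_force"])
T=pp(35,0,70,0,0,9.5); rows(T,16)
s=snap("wrist","w14")
cv2.imwrite("pics/w14c.png",cv2.resize(s["pixels"][:,:,::-1],(800,600),interpolation=cv2.INTER_CUBIC))
```

```text
0.014014223338947552 [-0.05153383  0.12389567 -2.61768506]
16 rows of [-1.902  1.036  0.242] [ 0.026 -0.012  1.341]  mm/row 21.8 deg/row 1.34
```

View pics/w14c.png

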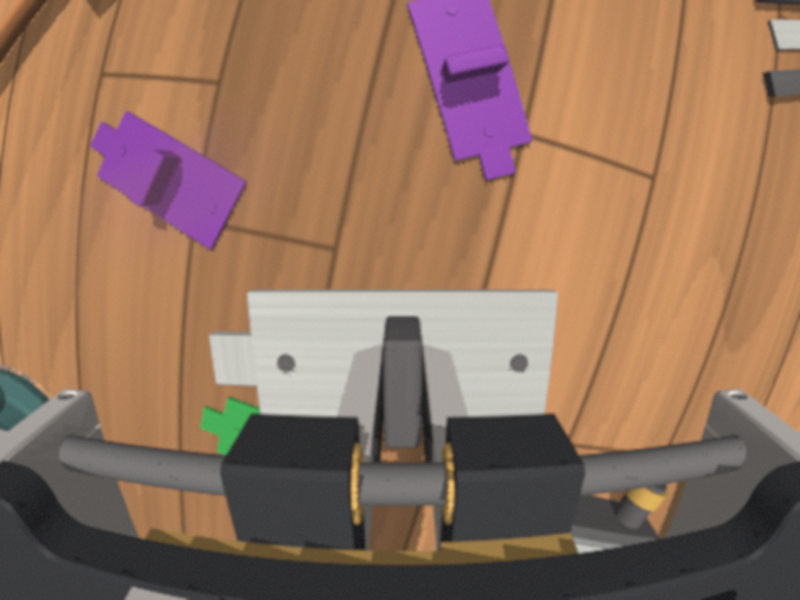

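Plate B is held square, edge at row 291, so the grip is centred (gy≈0). Carry it over the middle bay.

Call:
arm_command(plan=[-1.9,1.04,0.24,0.02,0,1.34,1,-1.9,1.04,0.24,0.02,0,1.34,1,-1.9,1.04,0.24,0.02,0,1.34,1,-1.9,1.04,0.24,0.02,0,1.34,1,-1.9,1.04,0.24,0.02,0,1.34,1,-1.9,1.04,0.24,0.02,0,1.34,1,-1.9,1.04,0.24,0.02,0,1.34,1,-1.9,1.04,0.24,0.02,0,1.34,1])

```text
time: 32.65
tool_pos: [0.4991, 0.1566, 0.1209]
ee_rot: [-3.135, 0.001, 1.605]
wrist_force: [0.3, 0.3, -1.8]
width: 0.0134
```

Call:
arm_command(plan=[-1.9,1.04,0.24,0.02,0,1.34,1,-1.9,1.04,0.24,0.02,0,1.34,1,-1.9,1.04,0.24,0.02,0,1.34,1,-1.9,1.04,0.24,0.02,0,1.34,1,-1.9,1.04,0.24,0.02,0,1.34,1,-1.9,1.04,0.24,0.02,0,1.34,1,-1.9,1.04,0.24,0.02,0,1.34,1,-1.9,1.04,0.24,0.02,0,1.34,1])

```text
time: 33.65
tool_pos: [0.5765, 0.0006, 0.1039]
ee_rot: [-3.137, 0.001, 1.417]
wrist_force: [0.1, 0.7, -1.9]
width: 0.0139
```

Call:
arm_command(plan=[0,0,0,0,0,0,1])

```text
time: 33.78
tool_pos: [0.5763, 0.0002, 0.1036]
ee_rot: [-3.136, 0.001, 1.416]
wrist_force: [-0.2, 0.5, -2.3]
width: 0.0139
```

Run:
```python
from h import *
o=robot.get_obs();print(o["width"],o["wrist_force"],hook(0,9.5))
T=pp(40,0,40,15,0,9.5); rows(T,8)
s=snap("wrist","w15")
cv2.imwrite("pics/w15c.png",cv2.resize(s["pixels"][:,:,::-1],(800,600),interpolation=cv2.INTER_CUBIC))
```

```text
0.013855094344367052 [-0.16999422  0.45849351 -2.29958687] (array([34.4, -2.8, 65.4]), array([-0.07,  0.31, -0.15]))
8 rows of [0.034 0.039 0.099] [ 1.836  0.007 -0.02 ]  mm/row 1.1 deg/row 1.84
```

View pics/w15c.png

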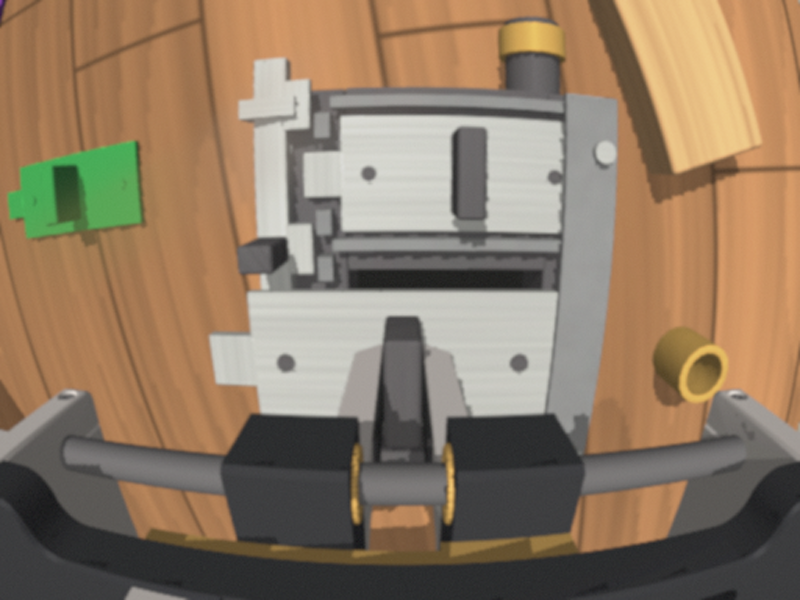

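Plate B above the middle bay, plate A seated beyond it (lug at (470,172)). Tilt.

Call:
arm_command(plan=[0.03,0.04,0.1,1.84,0,-0.02,1,0.03,0.04,0.1,1.84,0,-0.02,1,0.03,0.04,0.1,1.84,0,-0.02,1,0.03,0.04,0.1,1.84,0,-0.02,1,0.03,0.04,0.1,1.84,0,-0.02,1,0.03,0.04,0.1,1.84,0,-0.02,1,0.03,0.04,0.1,1.84,0,-0.02,1,0.03,0.04,0.1,1.84,0,-0.02,1])

```text
time: 34.83
tool_pos: [0.5787, 0.004, 0.0956]
ee_rot: [-2.878, 0.001, 1.421]
wrist_force: [0.8, -0.2, -2.5]
width: 0.0137
```

Run:
```python
from h import *
o=robot.get_obs();print(o["width"],o["wrist_force"],hook(0,9.5))
rows(pp(40,0,8,15,0,9.5),8)
```

```text
0.01366315033431296 [ 0.76786688 -0.18401307 -2.45840542] (array([39.6,  1.6, 40.1]), array([-0.04, 15.1 ,  0.15]))
8 rows of [-0.017  0.109  0.388] [-0.013  0.01   0.018]  mm/row 4.0 deg/row 0.02
```

Call:
arm_command(plan=[-0.02,0.11,0.39,0,0,0.02,1,-0.02,0.11,0.39,0,0,0.02,1,-0.02,0.11,0.39,0,0,0.02,1,-0.02,0.11,0.39,0,0,0.02,1,-0.02,0.11,0.39,0,0,0.02,1,-0.02,0.11,0.39,0,0,0.02,1,-0.02,0.11,0.39,0,0,0.02,1,-0.02,0.11,0.39,0,0,0.02,1])

```text
time: 35.83
tool_pos: [0.5787, 0.0023, 0.063]
ee_rot: [-2.88, 0.001, 1.419]
wrist_force: [0.0, -0.4, -3.2]
width: 0.014
```

Run:
```python
from h import *
o=robot.get_obs();print(o["width"],o["wrist_force"],hook(0,9.5))
s=snap("wrist","w16")
cv2.imwrite("pics/w16c.png",cv2.resize(s["pixels"][:,:,::-1],(800,600),interpolation=cv2.INTER_CUBIC))
T=pp(42,0,4,15,0,9.5);rows(T,3);rows(pp(52,0,3.8,15,0,9.5),4,T)
```

```text
0.013974765903844858 [ 0.02476866 -0.38841802 -3.23434281] (array([40. , -0.3,  7.7]), array([-9.000e-02,  1.499e+01, -1.000e-02]))
3 rows of [0.01  0.104 0.076] [-0.018  0.03  -0.005]  mm/row 1.3 deg/row 0.03
4 rows of [-0.     0.243 -0.06 ] [ 0. -0. -0.]  mm/row 2.5 deg/row 0.0
```

View pics/w16c.png

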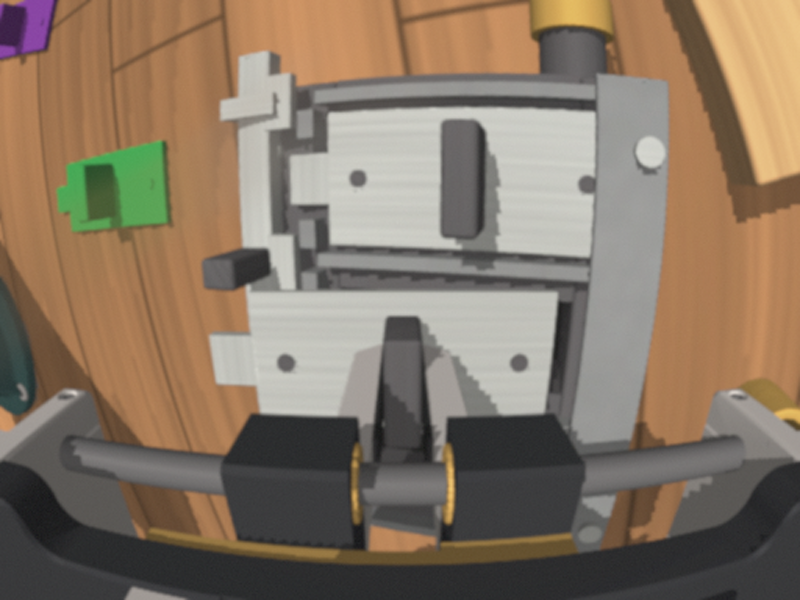

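Plate still square in the grip, hook edge in front of the lip. Lower to 4 mm and advance.

Call:
arm_command(plan=[0.01,0.1,0.08,0,0.03,0,1,0.01,0.1,0.08,0,0.03,0,1,0.01,0.1,0.08,0,0.03,0,1,0,0.24,-0.06,0,0,0,1,0,0.24,-0.06,0,0,0,1,0,0.24,-0.06,0,0,0,1,0,0.24,-0.06,0,0,0,1,0,0,0,0,0,0,1])

```text
time: 36.88
tool_pos: [0.591, 0.0007, 0.06]
ee_rot: [-2.88, -0.0, 1.418]
wrist_force: [-0.2, -1.0, -1.2]
width: 0.0132
```

Run:
```python
from h import *
o=robot.get_obs();print(o["width"],o["wrist_force"],hook(0,9.5))
rows(pp(64.5,0,3,15,0,9.5),7)
```

```text
0.01323653205523211 [-0.22271459 -0.95175534 -1.17513007] (array([52.3,  0. ,  4.6]), array([ 0.000e+00,  1.499e+01, -1.000e-02]))
7 rows of [-0.     0.174 -0.023] [ 0.001 -0.001 -0.002]  mm/row 1.8 deg/row 0.0
```

Wrist load dropped a bit (−3.2 to −1.2 N); check for slip before advancing.

Call:
arm_command(plan=[0,0,0,0,0,0,1])

```text
time: 37.0
tool_pos: [0.5907, 0.0007, 0.06]
ee_rot: [-2.88, -0.0, 1.418]
wrist_force: [-0.3, -0.4, -2.4]
width: 0.0138
```

Run:
```python
from h import *
o=robot.get_obs();print(o["width"],o["wrist_force"],hook(0,9.5))
s=snap("wrist","w17")
c=snap("scene")
cv2.imwrite("pics/w17c.png",cv2.resize(s["pixels"][:,:,::-1],(800,600),interpolation=cv2.INTER_CUBIC))
cv2.imwrite("pics/s17c.png",cv2.resize(c["pixels"][150:280,150:320,::-1],(785,600),interpolation=cv2.INTER_CUBIC))
```

```text
0.013789795062941304 [-0.30914849 -0.42371396 -2.4201576 ] (array([52.1,  0. ,  4.7]), array([ 0.0e+00,  1.5e+01, -1.0e-02]))
```

View pics/w17c.png

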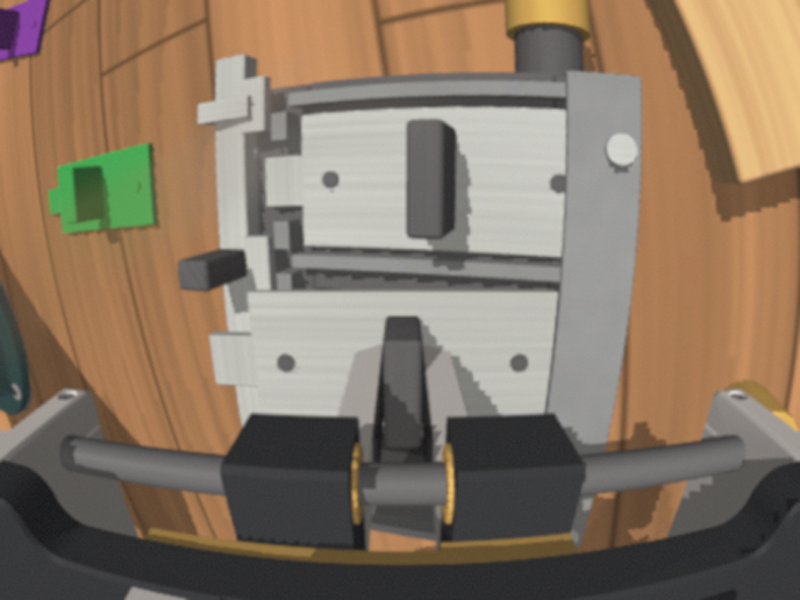

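View pics/s17c.png

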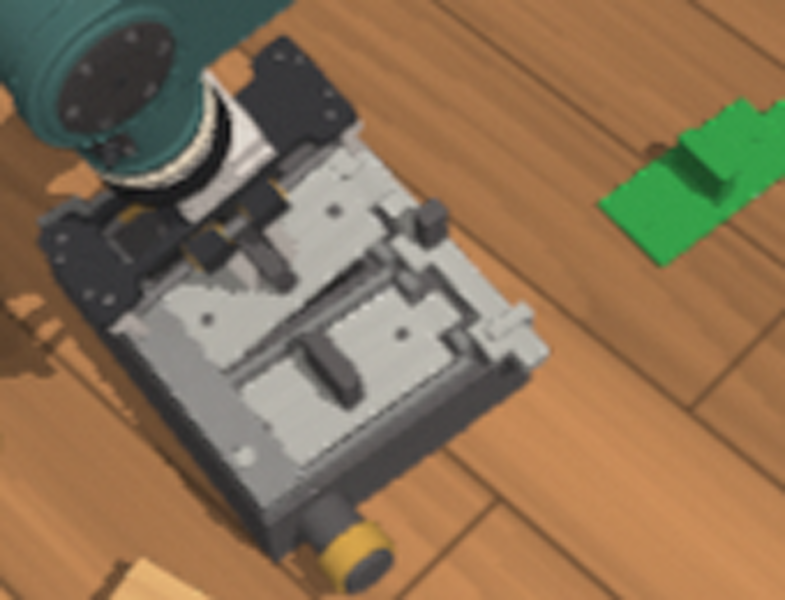

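Plate unchanged in the grip (edges at the same pixels, width back to 13.8), so that was noise. Advance under the lip.

Call:
arm_command(plan=[0,0.175,-0.02,0,0,0,1,0,0.175,-0.02,0,0,0,1,0,0.175,-0.02,0,0,0,1,0,0.175,-0.02,0,0,0,1,0,0.175,-0.02,0,0,0,1,0,0.175,-0.02,0,0,0,1,0,0.175,-0.02,0,0,0,1,0,0,0,0,0,0,1])

```text
time: 38.1
tool_pos: [0.6029, -0.0011, 0.0582]
ee_rot: [-2.88, -0.0, 1.418]
wrist_force: [0.4, -0.6, -4.1]
width: 0.0136
```

Run:
```python
from h import *
o=robot.get_obs();print(o["width"],o["wrist_force"],hook(0,9.5))
s=snap("wrist","w18")
cv2.imwrite("pics/w18c.png",cv2.resize(s["pixels"][:,:,::-1],(800,600),interpolation=cv2.INTER_CUBIC))
rows(pp(65.3,0,1.5,0,0,9.5),10)
```

```text
0.013644690028832134 [ 0.39423868 -0.63608327 -4.07963262] (array([64.4,  0. ,  2.8]), array([ 0.000e+00,  1.499e+01, -1.000e-02]))
10 rows of [-0.     0.072  0.181] [-1.499e+00 -1.000e-03 -1.000e-03]  mm/row 1.9 deg/row 1.5
```

View pics/w18c.png

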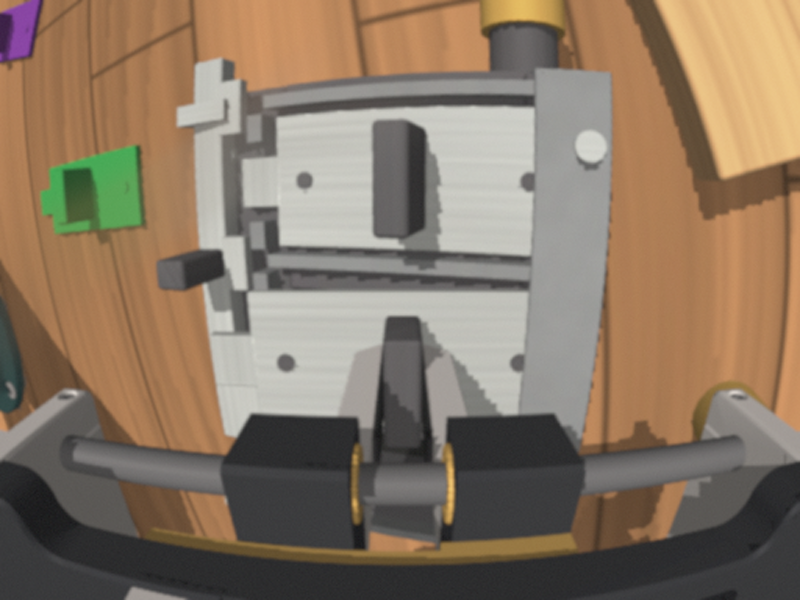

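Hook edge B is under the lip (clipped at col ~527). Lower the tongue end.

Call:
arm_command(plan=[0,0.1,0.18,-1.5,0,0,1,0,0.09,0.18,-1.5,0,0,1,0,0.08,0.18,-1.5,0,0,1,0,0.08,0.18,-1.5,0,0,1,0,0.08,0.18,-1.5,0,0,1,0,0.08,0.18,-1.5,0,0,1,0,0.08,0.18,-1.5,0,0,1,0,0,0,0,0,0,1])

```text
time: 39.15
tool_pos: [0.6058, -0.0015, 0.0448]
ee_rot: [-3.063, -0.0, 1.418]
wrist_force: [0.1, -0.5, -3.6]
width: 0.0142
```

Run:
```python
from h import *
o=robot.get_obs();print(o["width"],o["wrist_force"],hook(0,9.5))
rows(pp(65.8,0,.8,0,0,9.5),5)
```

```text
0.014154402224431113 [ 0.06458966 -0.48191844 -3.62530392] (array([65.3,  0.1,  1.8]), array([ 0.  ,  4.48, -0.  ]))
5 rows of [-0.002  0.047  0.122] [-0.897 -0.001 -0.001]  mm/row 1.3 deg/row 0.9
```

Call:
arm_command(plan=[0,0.05,0.12,-0.9,0,0,1,0,0.05,0.12,-0.9,0,0,1,0,0.05,0.12,-0.9,0,0,1,0,0.05,0.12,-0.9,0,0,1,0,0.05,0.12,-0.9,0,0,1,0,0,0,0,0,0,1])

```text
time: 39.9
tool_pos: [0.6081, -0.0019, 0.0386]
ee_rot: [3.141, -0.0, 1.418]
wrist_force: [1.0, -0.2, -2.8]
width: 0.0141
```

Run:
```python
from h import *
o=robot.get_obs();print(o["width"],o["wrist_force"],hook(0,9.5))
s=snap("wrist","w19")
cv2.imwrite("pics/w19c.png",cv2.resize(s["pixels"][:,:,::-1],(800,600),interpolation=cv2.INTER_CUBIC))
```

```text
0.014056832374538118 [ 0.99345113 -0.23592092 -2.78025756] (array([66.1,  0.1,  0.8]), array([ 0.  , -0.01, -0.01]))
```

View pics/w19c.png

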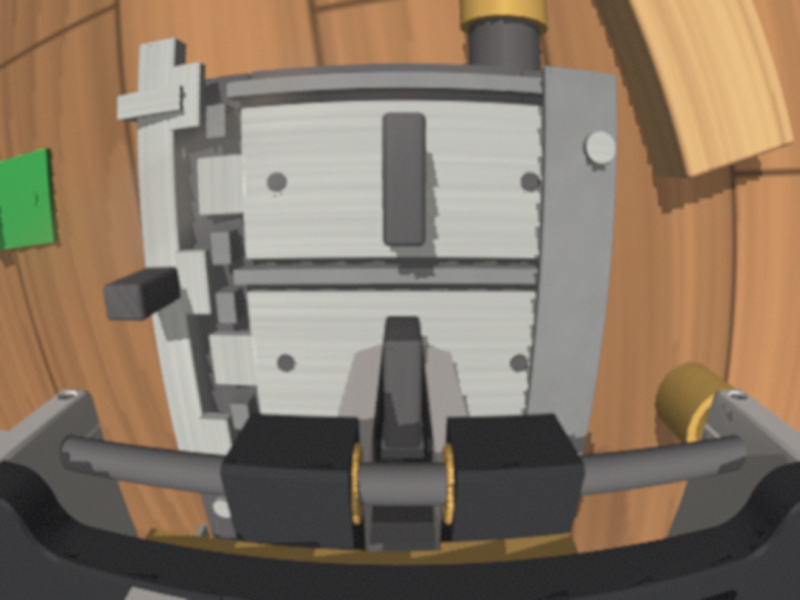

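B is in the middle bay, tongue between its stops. Settle, release, rise.

Call:
arm_command(plan=[0,0,0.08,0,0,0,1,0,0,0,0,0,0,1,0,0,0,0,0,0,0.8,0,0,0,0,0,0,0.7,0,0,0,0,0,0,0.65,0,0,-1,0,0,0,0.65,0,0,-1.5,0,0,0,0.65,0,0,-2.5,0,0,0,0.65])

```text
time: 40.95
tool_pos: [0.6082, -0.002, 0.0887]
ee_rot: [-3.141, -0.0, 1.418]
wrist_force: [-0.3, -0.2, -0.1]
width: 0.033
```

Call:
arm_command(plan=[0,0,-3,0,0,0,0.5,0,0,-3,0,0,0,0.5,0,0,-3,0,0,0,0.5,0,0,0,0,0,0,0.5,0,0,0,0,0,0,0.5])

```text
time: 41.58
tool_pos: [0.6081, -0.0019, 0.1773]
ee_rot: [-3.141, -0.0, 1.418]
wrist_force: [-0.4, 0.5, 0.3]
width: 0.047
```

Run:
```python
from h import *
o=robot.get_obs();print(o["tool_pos"],o["width"],o["wrist_force"])
s=snap("wrist","w20");c=snap("scene","s20");t=snap("top","t20")
cv2.imwrite("pics/w20c.png",cv2.resize(s["pixels"][:,:,::-1],(800,600),interpolation=cv2.INTER_CUBIC))
cv2.imwrite("pics/s20c.png",cv2.resize(c["pixels"][150:280,150:320,::-1],(785,600),interpolation=cv2.INTER_CUBIC))
T=tip(mf(-98.3,37.4,140),down(MY)); rows(T,16)
```

```text
[ 0.60810588 -0.0019458   0.17727066] 0.04700309586594125 [-0.35472456  0.51311219  0.33893334]
16 rows of [-0.268 -0.682  0.424] [-0.009  0.009  5.624]  mm/row 8.5 deg/row 5.62
```

View pics/w20c.png

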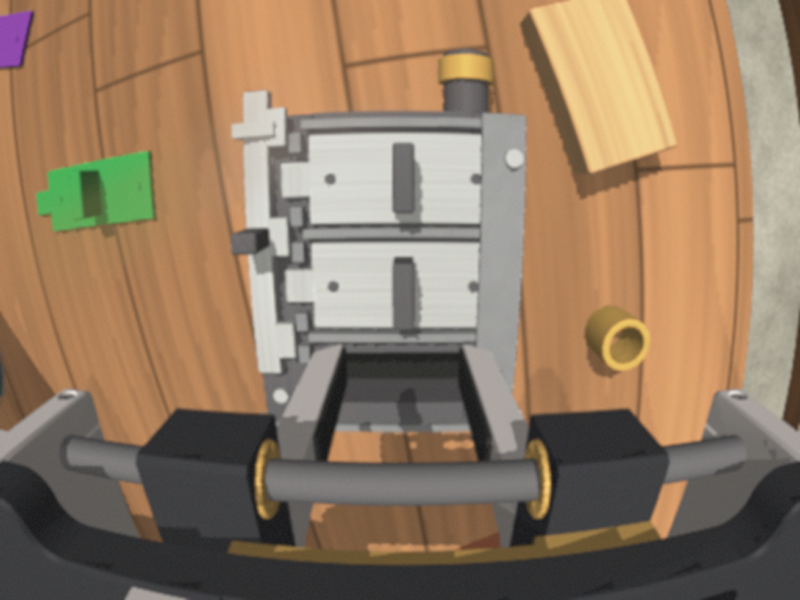

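View pics/s20c.png

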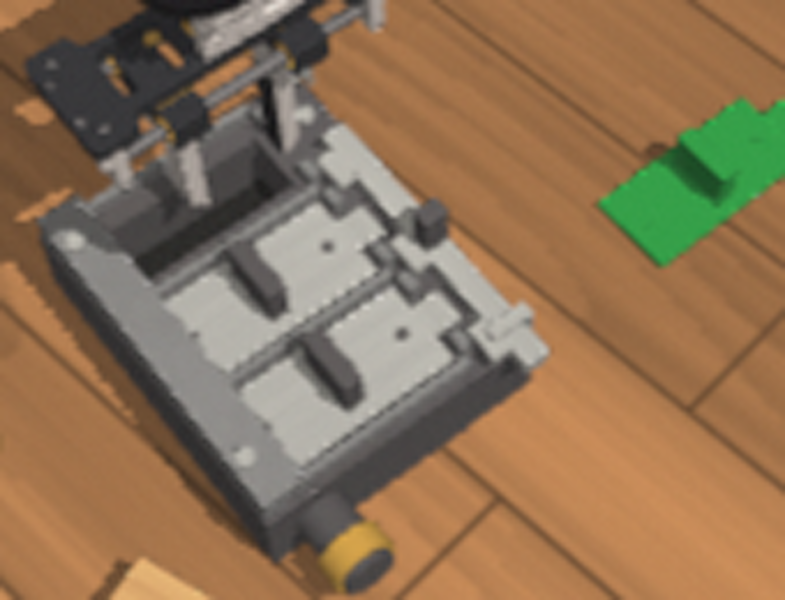

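View pics/t20.png

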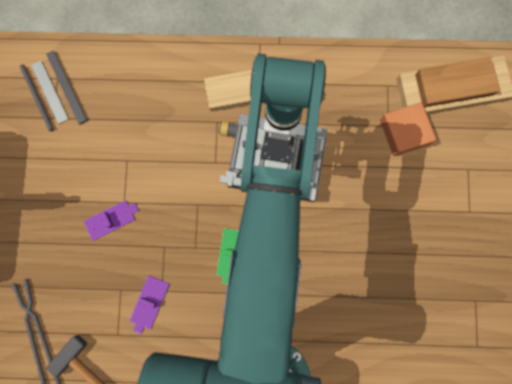

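Both plates are flat, hooked under the lip, tongues in their gaps; no third grey plate anywhere (the area the arm hid at the start is now visible and bare). Back to the knob.

Call:
arm_command(plan=[-0.27,-0.68,0.42,0,0,5.62,0.5,-0.27,-0.68,0.42,0,0,5.62,0.5,-0.27,-0.68,0.42,0,0,5.62,0.5,-0.27,-0.68,0.42,0,0,5.62,0.5,-0.27,-0.68,0.42,0,0,5.62,0.5,-0.27,-0.68,0.42,0,0,5.62,0.5,-0.27,-0.68,0.42,0,0,5.62,0.5,-0.27,-0.68,0.42,0,0,5.62,0.5])

```text
time: 42.72
tool_pos: [0.5508, 0.0048, 0.1427]
ee_rot: [-3.14, 0.002, 0.63]
wrist_force: [-0.5, 0.7, 0.3]
width: 0.0469
```

Call:
arm_command(plan=[-0.27,-0.68,0.42,0,0,5.62,0.5,-0.27,-0.68,0.42,0,0,5.62,0.5,-0.27,-0.68,0.42,0,0,5.62,0.5,-0.27,-0.68,0.42,0,0,5.62,0.5,-0.27,-0.68,0.42,0,0,5.62,0.5,-0.27,-0.68,0.42,0,0,5.62,0.5,-0.27,-0.68,0.42,0,0,5.62,0.5,-0.27,-0.68,0.42,0,0,5.62,0.5])

```text
time: 43.72
tool_pos: [0.5155, 0.0498, 0.1092]
ee_rot: [3.141, 0.002, -0.155]
wrist_force: [0.5, 0.7, 0.2]
width: 0.047
```

Call:
arm_command(plan=[0,0,0,0,0,0,0.5,0,0,0,0,0,0,0.5])

```text
time: 43.98
tool_pos: [0.5162, 0.0493, 0.1102]
ee_rot: [3.141, 0.001, -0.15]
wrist_force: [0.2, -0.5, 0.2]
width: 0.047
```

Run:
```python
from h import *
print(inm(tipnow()))
s=snap("wrist","w21")
cv2.imwrite("pics/w21c.png",cv2.resize(s["pixels"][:,:,::-1],(800,600),interpolation=cv2.INTER_CUBIC))
rows(tip(mf(-98.3,37.4,79),down(MY)),8)
```

```text
[-97.46749942  36.7581176  141.88239225]
8 rows of [-0.013 -0.008  0.79 ] [0.001 0.001 0.015]  mm/row 7.9 deg/row 0.02
```

View pics/w21c.png

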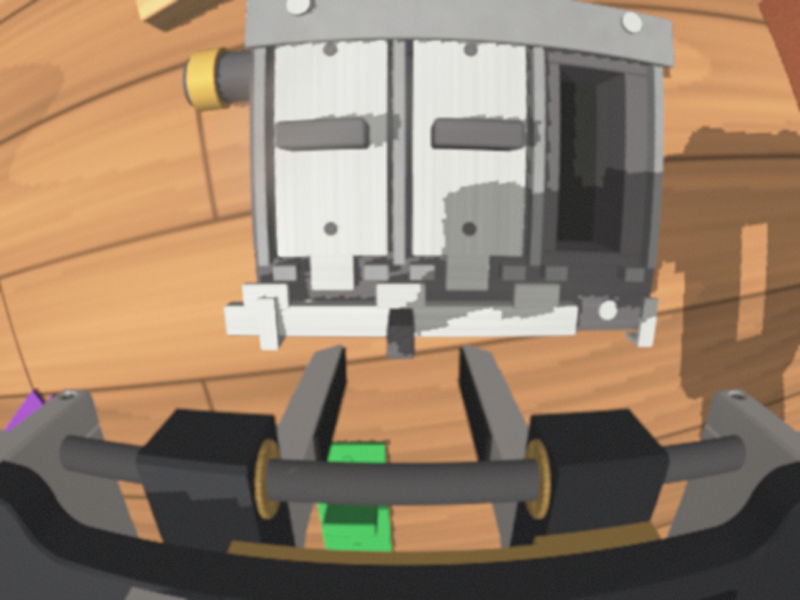

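Both plates in place; the knob (400,332) is centred between the fingers. Descend and grip.

Call:
arm_command(plan=[0,0,0.79,0,0,0,0.5,0,0,0.79,0,0,0,0.5,0,0,0.79,0,0,0,0.5,0,0,0.79,0,0,0,0.5,0,0,0.79,0,0,0,0.5,0,0,0.79,0,0,0,0.5,0,0,0.79,0,0,0,0.5,0,0,0.7,0,0,0,0.5])

```text
time: 45.02
tool_pos: [0.5164, 0.0495, 0.0478]
ee_rot: [-3.142, 0.0, -0.151]
wrist_force: [-0.6, 0.3, -0.6]
width: 0.0473
```

Call:
arm_command(plan=[0,0,0,0,0,0,0.6,0,0,0,0,0,0,0.8,0,0,0,0,0,0,1,0,0,0,0,0,0,1,0,0,0,0,0,0,1,0,0,0,0,0,0,1])

```text
time: 45.78
tool_pos: [0.5168, 0.0498, 0.0488]
ee_rot: [-3.141, -0.001, -0.151]
wrist_force: [1.0, 0.6, 0.5]
width: 0.0137
```

Call:
arm_command(plan=[0,0.5,0,0,0,0,1,0,0.6,0,0,0,0,1,0,0.6,0,0,0,0,1,0,0.6,0,0,0,0,1,0,0.6,0,0,0,0,1,0,0.5,0,0,0,0,1,0,0.2,0,0,0,0,1,0,0,0,0,0,0,1])

```text
time: 46.78
tool_pos: [0.5113, 0.0135, 0.0488]
ee_rot: [3.141, -0.001, -0.152]
wrist_force: [0.5, 2.6, 5.2]
width: 0.014
```

Run:
```python
from h import *
o=robot.get_obs();print(inm(tipnow()),o["width"],o["wrist_force"])
```

```text
[-96.94034488   0.64131957  80.47214752] 0.0139620238569683 [0.53676422 2.64766964 5.21498293]
```

Near locked (0.6 mm, frame offset ~0.4). Press on to the stop.

Call:
arm_command(plan=[0,0.15,0,0,0,0,1,0,0,0,0,0,0,1])

```text
time: 47.02
tool_pos: [0.5113, 0.0136, 0.0488]
ee_rot: [-3.139, -0.001, -0.151]
wrist_force: [1.3, 5.9, 5.9]
width: 0.0135
```

Call:
arm_command(plan=[0,0.2,0,0,0,0,1,0,0.1,0,0,0,0,1,0,0,0,0,0,0,1])

```text
time: 47.4
tool_pos: [0.5114, 0.0138, 0.0488]
ee_rot: [-3.134, -0.001, -0.15]
wrist_force: [2.4, 13.5, 4.3]
width: 0.0138
```

Run:
```python
from h import *
o=robot.get_obs();print(inm(tipnow()),o["width"],o["wrist_force"])
```

```text
[-96.9366857    0.62891786  80.45060984] 0.01379210697132378 [ 2.44923408 13.54107953  4.2737942 ]
```

The bar is against the locked stop (13.5 N, no more motion; travel ≈37 mm). Relax, release, rise.

Call:
arm_command(plan=[0,-0.4,0,0,0,0,1,0,0,0,0,0,0,0.8,0,0,0,0,0,0,0.6,0,0,0,0,0,0,0.5,0,0,-1,0,0,0,0.5,0,0,-2,0,0,0,0.5,0,0,-3,0,0,0,0.5,0,0,-3,0,0,0,0.5])

```text
time: 48.4
tool_pos: [0.5109, 0.0132, 0.1399]
ee_rot: [3.141, -0.001, -0.152]
wrist_force: [-0.3, 0.7, -0.1]
width: 0.047
```

Call:
arm_command(plan=[-2,0,-3,0,0,0,0.5,-2,0,-3,0,0,0,0.5,-2,0,-2,0,0,0,0.5,-2,0,0,0,0,0,0.5,0,0,0,0,0,0,0.5,0,0,0,0,0,0,0.5])

```text
time: 49.15
tool_pos: [0.4322, 0.0253, 0.2183]
ee_rot: [3.142, -0.0, -0.151]
wrist_force: [0.0, 0.1, 0.9]
width: 0.0469
```

Run:
```python
from h import *
s=snap("wrist","w22");c=snap("scene","s22");snap("top","t22")
print(robot.get_obs()["time"],[inm(onz(s,*p,.1065)).round(1) for p in ()])
cv2.imwrite("pics/w22c.png",cv2.resize(s["pixels"][:,:,::-1],(800,600),interpolation=cv2.INTER_CUBIC))
cv2.imwrite("pics/s22c.png",cv2.resize(c["pixels"][150:280,150:320,::-1],(785,600),interpolation=cv2.INTER_CUBIC))
```

```text
49.3 []
```

View pics/w22c.png

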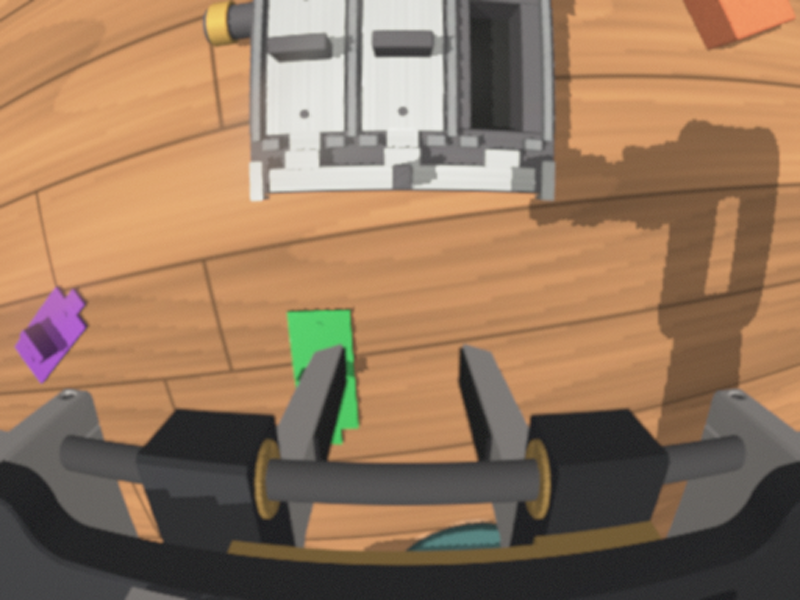

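View pics/s22c.png

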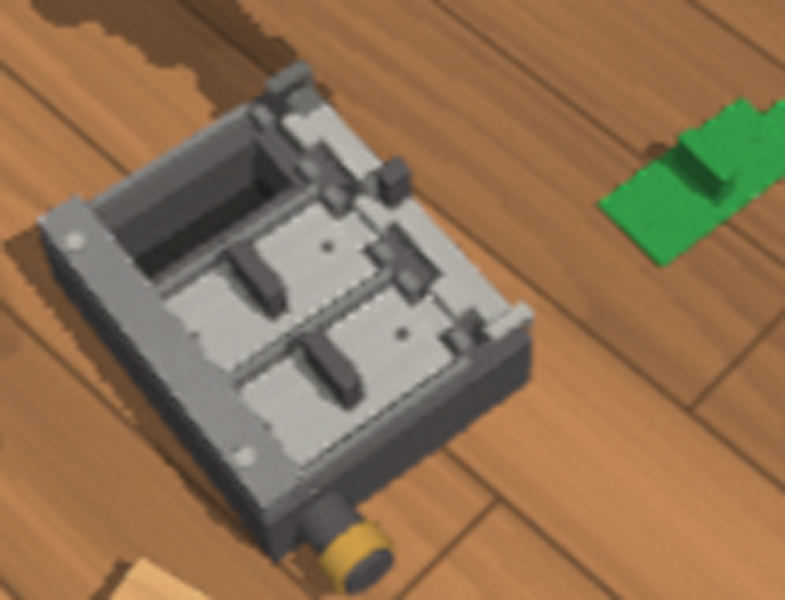

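View pics/s22.png

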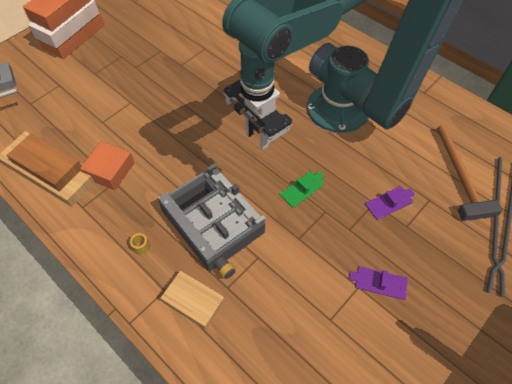

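Run:
```python
from h import *
s=snap("wrist")
im=s["pixels"][80:135,155:360,::-1]; cv2.imwrite("pics/w22z.png",cv2.resize(im,None,fx=3.9,fy=3.9,interpolation=cv2.INTER_CUBIC))
```

```text
(no output)
```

View pics/w22z.png

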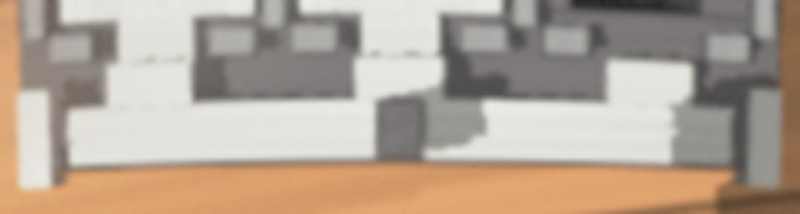

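Run:
```python
from h import *
s=snap("wrist")
for n,u,v,z in(("barL",68,130,.0725),("barR",733,130,.0725),("t1L",105,80,.075),("t1R",192,80,.075),("t2L",355,75,.075),("t2R",443,75,.075),("t3L",606,78,.075),("t3R",694,78,.075)):
    print(n,inm(onz(s,155+u/3.9,80+v/3.9,z)).round(1))
```

```text
barL [-97.7 103.2  72.5]
barR [ -97.6 -104.    72.5]
t1L [-82.7  90.2  75. ]
t1R [-83.9  62.9  75. ]
t2L [-83.4  13.3  75. ]
t2R [-83.4 -13.1  75. ]
t3L [-83.2 -62.7  75. ]
t3R [-82.  -90.3  75. ]
```

Bar centre is at −0.4 mm and the teeth are centred at +76.5, 0.1 and −76.5, so it is fully locked. Hand in.

Run:
```python
from bench import close_job
print(close_job())
```

```text
the job is handed in; nothing more can be done
None
```

The job is done and handed in at about 50 s of the 210 s limit. Both steel blanking plates on the bench are in the manifold, and the bar is locked over their tongues.

- **Order of work:** I slid the bar fully open to its stop. I then hooked plate A into the left bay and plate B into the middle bay, each tipped 15° under the lip and lowered flat. Last, I slid the bar back to its locked stop.
- **Last checks:** The teeth measured at y = 76.5, 0.1 and −76.5 mm, against a nominal ±76 and 0, and the bar centre was within 0.5 mm of locked. The scene view shows both plates flat under the lip with their tongues beneath the teeth. The green and purple look-alikes and the bystanders looked unmoved in the pictures.
- **Third plate:** I saw only two grey plates. The area the arm hid at the start turned out to be bare, so the right port stays open.
- **What disagreed:** The fingertips sit about 40 mm further back than the text says, at tool z = −32 mm where +8 mm is stated. My first close of the gripper therefore met nothing, just above the knob. I measured the offset in the wrist camera and used it from then on. While I was inserting plate B, the wrist load dipped briefly, but the picture showed no slip.

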